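Feed a caddy of resin prints through the flap of a curing box

ROBOT

A 6-joint arm with a two-finger parallel gripper is mounted at the origin on the work surface. World frame = base frame: x ahead of the robot, y to its left, z up, the work surface at z = 0. Lengths are in m, angles in rad, forces in N, time in s.
With the tool pointing down it reaches from about 0.425 to 0.95 m from the base axis. Payload 3.5 kg.
Tool frame: the origin (TCP) lies at the very end of the fingers, on their centre line; the grasp point (between the pads) lies 19 mm behind it; z points along the fingers, y is the direction in which the jaws open and shut (so a half turn about z gives the same grasp; the last joint's range is limited). The gripper opens to 85 mm and grips with 20 to 120 N. Pads are 22 mm wide; open, the fingers measure 114 mm over their backs; the gripper's body (76 mm by 85 mm) begins 54 mm behind the grasp point. The pads swing forward as they close: fully open they stand 13 mm farther back than shut.
Start: joints at [1.134, 0.286, 1.577, -0, 1.279, -0.15], TCP at [0.191, 0.647, 0.231] pointing down, gripper open.
Joint ranges: [-2.77, 2.77], [-0.9, 2.22], [0.21, 2.48], [-1.53, 4.67], [0.24, 2.81], [-2.84, 2.84]. Speed limits (rad/s): [2.79, 2.79, 3.14, 3.14, 3.14, 3.14].

INTERFACE

Orientations are given as a unit quaternion [x, y, z, w].
In Python, from plant import get_state, read_camera, get_calibration, ticket, search_frame, cut_out, pinpoint gives the robot as it stands.
- The arm moves only by the tool move_arm, never from a script. Its argument "plan" is a list that holds one entry, the list of rows, each a list of 7 numbers: the turn, a rotation vector about the tool's x, y, z in degrees, then the shift along the tool's x, y, z in m, then the finger opening in m, from 0 to 0.0854. In form: [[[ax, ay, az, x, y, z, hand], ...]]. A call has exactly 5 rows; each row is the pose to reach, as a shift and turn from the pose measured when the call began, along the tool's axes at that moment; what a row does not reach only later rows make up. A row lasts 1/8 s, in which the tool goes at most 62.5 mm and 10.7 degrees, less where a joint would pass 70% of its speed; a pose out of reach is approached as far as the arm can. A call with a gripper value outside its range is refused whole. The fingers move at their own pace and stop on an object; "force" is the grip in N (left out, the last holds). Time passes only in rows, so rows that repeat a pose let the fingers close, or fill a call up. It gives the time, the measured TCP pose, the force and the opening at its end, in the units of the state.
- get_state(): the state, without advancing time (a new reading comes with each control period).
- read_camera(name): name is "scene" or "top"; returns the picture (384x512x3 uint8, red, green, blue); there is no depth.
- get_calibration(name): a dict with "mtx" (3x3 intrinsics, pixels), "extrinsics" (4x4, takes a point from camera to world coordinates). Camera axes: x right, y up, looking along -z (the intrinsics and any distortion apply to the point x, -y, -z); pixel columns grow to the right and rows downward; lengths in m; the calibration is good to about 2 mm. A picture is of the moment at which its call begins. get_calibration takes no time and is no camera call.
- ticket.sign_off(): hands the job in, once; it reports no verdict.
Trained networks look in the newest picture that a camera, given by its name, has taken for a name from the list of things; names that differ only in an ending like _2 or _b are one class to them, and where a whole thing is asked for, a point or a joint stands for the part that bears it (a point fixed in the world has none). Each returns a list of dicts, best first, with "p" (0 to 1); they miss things now and then, are a little off and sometimes report something else, mostly with a low value. They report only what shows in the picture. A call takes as long as a camera call. They do not tell look-alikes from the thing itself.
- search_frame(camera, query): "centre" ([column, row] in pixels, amid what is visible of it).
- cut_out(camera, query): "pixels" (384x512 bool, what is visible of it) and "centre" ([column, row] in pixels, amid what is visible of it).
- pinpoint(camera, query): "centre" ([column, row] in pixels: a listed point, or the origin of a listed thing).
The state is a dict: "time": time; "qpos": joint angles; "dq": joint speeds; "joint_efforts": joint torques, N m; "eef_pos": TCP position; "tcp_rot": TCP orientation; "contact_force": force on the tool from outside, world axes, zero at the start; "wrist_torque": the same for the moment, N m; "opening": opening from 0.0 (shut) to 1.0 (fully open).
Only numpy, scipy, OpenCV 4.12 (cv2) and the standard library are available. Lean on these libraries where they do the work, as an engineer would, in place of code of your own. Each camera call takes 0.05 s, during which the arm holds its last target.

TASK

Set the orange caddy of resin prints lengthwise between the rails of the curing box's lane, in front of its white one-way flap, and let go of it. Then take the blue push stick and push the caddy through the flap until it is wholly inside and the flap can fall shut behind it, draw the stick back out, and lay it down flat on the bench, clear of the lane. Keep the caddy upright and do not shift the brush pot, the paint jar or the parts case.

Things in the scene. Friction and masses are not known exactly. Their poses are not given: they have to be found in the camera images.
- curing_box: Grey UV curing box with amber see-through sides and roof, yellow door frame, fixed to the bench: 255 long x 140 wide x 114 mm high. Origin: bench level, middle of the doorway. x runs level along the lane, inward through the doorway; y across; z up. Inside it is clear from the doorway (x = 0) to the back wall (x = 249 mm), too low under the roof for a gripper: only the stick reaches in.
- lane_end (a point): Middle of the open end of the box's lane, at bench level, 145 mm out from the doorway (x = -145 mm of the box). Same axes as the box. The lane's floor plate, its top 6 mm above the bench, runs from here to the back wall. Rails 8 mm thick, their tops 18 mm above the bench, run along both sides for the whole length, 76 mm apart inside.
- doorway (a point): Middle of the lintel's lower edge, 83 mm above the bench, over the origin of the box. Same axes as the box. The yellow frame is 12 mm thick (x -6 to +6 mm), 140 mm wide, 111 mm high; the opening is 80 mm wide and 77 mm high over the lane's floor.
- flap (a joint): White sprung flap in the doorway, hinged along its top. 0 = shut (plumb); grows to 1.5 rad as it swings inward and up; it cannot swing outward. A light spring (0.03 N m shut, 0.1 N m wide open) shuts it. The caddy lifts it to about 1.25 rad; it falls shut only once the caddy's rear end is 65 mm or more past the doorway; a stick under its notch does not hold it open.
- flap_notch (a point): Middle of the upper edge of the flap's notch, 42 mm above the bench when shut. Flap: 72 mm wide, 4 mm thick, hinge 36 mm above this point, lower edge 30 mm below it (12 mm above the bench). The notch in its lower edge is 44 mm wide and 30 mm high, so the push stick's bar can stay under the shut flap and be drawn out through the notch.
- caddy_center (a point): Centre of the loose orange caddy, 100 long (x) x 62 wide (y) x 50 mm high, 0.2-0.4 kg, z up, both ends alike: floor 8 mm, an upright panel at each end and between them along x a black grip bar 16 mm wide, 14 mm high, 86 mm long, its centre 18 mm above this point. Beside the bar it is open; small grey prints stand on the floor up to 21 mm above the underside.
- stick_handle (a point): Centre of the push stick's handle, 31 mm above its underside; x along the bar to its tip, z up. Black block 30 mm long (x), 20 mm wide (y), top 31 mm above this point, on a blue foot 34 x 44 mm, 10 mm high. The straight blue bar, 22 mm wide, 18 mm high, runs level with the underside to its tip 185 mm ahead of this point. About 0.18 kg, balance point 30 mm ahead.
- stick_tip (a point): Middle of the end face of the push stick's bar, 9 mm above the stick's underside, 185 mm ahead of the handle's centre; same axes as the handle.
- brush_pot: Bystander: yellow pot with brushes, 72 mm across, pot 85 mm and brushes 185 mm high; origin under its middle.
- paint_jar: Bystander: blue paint jar with white cap, 54 mm across, 65 mm high; origin under its middle.
- parts_case: Bystander: white case with orange lid, 136 x 90 x 58 mm high; origin under its middle.
Not all that is in view belongs to the job. Of the things that look like the part that bears stick_handle, the middle-sized one is meant.

How it is judged:
By the outcome, as a careful person would: the job done as asked, in the order asked, and still so for the second after the job is handed in, with the robot touching nothing.
It also fails if it takes over 56 s, if anything falls off the work surface, if the arm or the gripper's body presses on something with over 40 N, if the wrist force passes 120 N, or if a joint passes its speed limit or range.

## Working session

There is one attempt and no reset: what is moved stays moved. The work goes in short steps, Python scripts to look and compute and a tool call to move; the robot and the scene stay as the last step left them, time stands still between calls to the robot, and variables do not carry over. Pictures are saved under pics/ and viewed, and the job is handed in when it is done.

Besides the shell and the picture viewer there is one more tool, called after "Emit:" in YAML: its name, and indented under it one key for each argument. move_arm: Moves the arm, as the interface text tells. Its arguments: {"type":"object","properties":{"plan":{"type":"array","items":{"type":"array","items":{"type":"array","items":{"type":"number"}}}},"force":{"type":"number"}},"required":["plan"]}

```bash
ls; mkdir -p pics; python3 - <<'E'
from plant import *
import cv2,numpy as np
s=get_state();print({k:np.round(v,3).tolist() for k,v in s.items()})
for n in("scene","top"):
    im=read_camera(n);cv2.imwrite(f"pics/{n}0.png",cv2.resize(im[:,:,::-1],(800,600),interpolation=cv2.INTER_CUBIC))
    c=get_calibration(n);print(n,{k:np.round(v,4).tolist() if not isinstance(v,(str,type(None))) else v for k,v in c.items()})
E
```

```text
pics
{'time': 0.0, 'qpos': [1.134, 0.287, 1.578, 0.0, 1.279, -0.15], 'dq': [0.001, 0.001, -0.001, -0.002, 0.001, -0.001], 'joint_efforts': [-0.0, -40.598, -29.263, -0.0, 0.006, 0.0], 'eef_pos': [0.191, 0.647, 0.23], 'tcp_rot': [0.143, 0.99, -0.001, -0.0], 'contact_force': [0.213, -0.485, -0.522], 'wrist_torque': [-0.045, -0.001, 0.034], 'opening': 1.0}
scene {'mtx': [[364.2027, 0.0, 252.1566], [0.0, 364.2027, 194.5932], [0.0, 0.0, 1.0]], 'extrinsics': [[0.7201, -0.4141, 0.5567, 1.1928], [0.6937, 0.4134, -0.5898, -0.7803], [0.0141, 0.8109, 0.585, 0.7657], [0.0, 0.0, 0.0, 1.0]]}
top {'mtx': [[444.7183, 0.0, 251.4476], [0.0, 444.7183, 192.8999], [0.0, 0.0, 1.0]], 'extrinsics': [[0.0017, 0.9899, -0.1419, 0.3595], [-0.9999, 0.0037, 0.0144, -0.0552], [0.0148, 0.1418, 0.9898, 1.4464], [0.0, 0.0, 0.0, 1.0]]}
```

View pics/scene0.png

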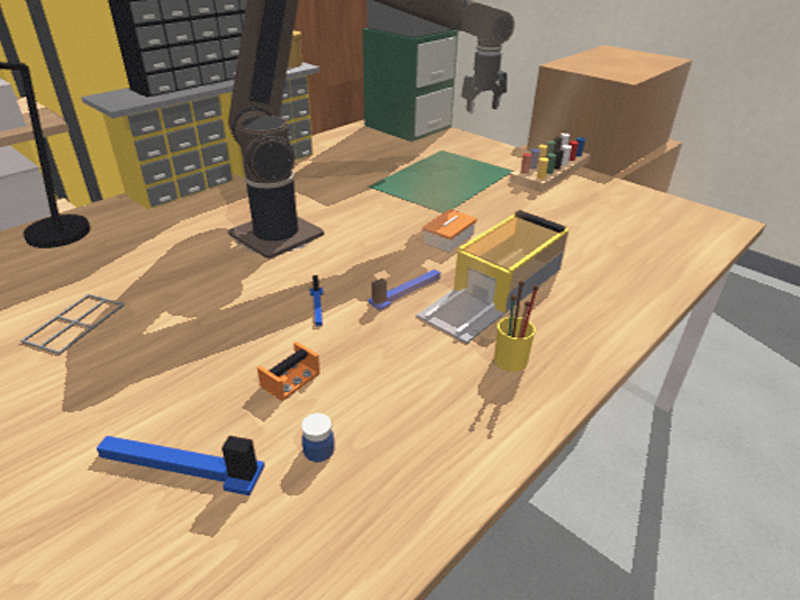

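View pics/top0.png

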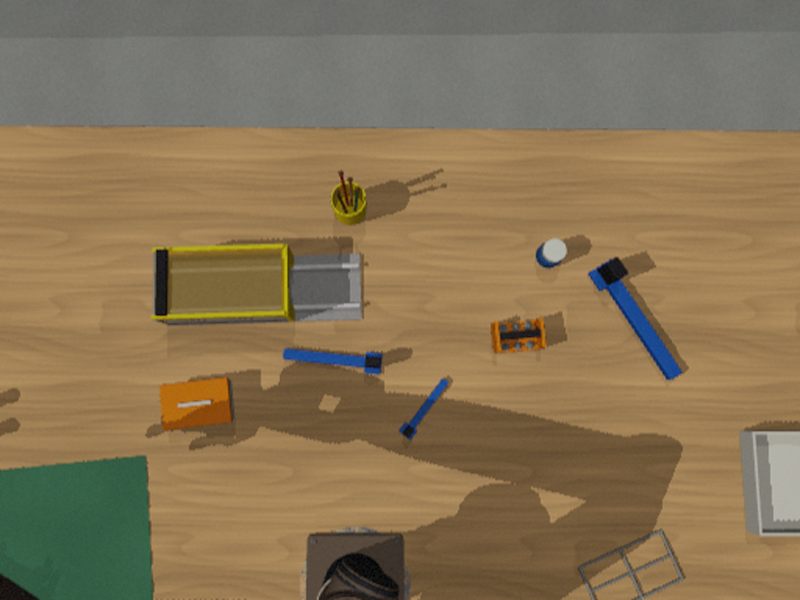

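Top view: box at about (225,283) with its lane opening right (world −y). The caddy is at (518,335), the middle-sized stick has its handle at (373,361) and tip at (285,354), and the large and small sticks are decoys. Next I localise these.

```bash
cat > h.py <<'E'
from plant import *
import cv2,numpy as np
def ray(cam,px):
    c=get_calibration(cam);K=np.array(c["mtx"]);T=np.array(c["extrinsics"])
    d=np.linalg.inv(K)@[px[0],px[1],1]; d=np.array([d[0],-d[1],-d[2]])
    return T[:3,3],T[:3,:3]@d
def onz(cam,px,z):
    o,d=ray(cam,px);return o+d*(z-o[2])/d[2]
def proj(cam,P):
    c=get_calibration(cam);K=np.array(c["mtx"]);T=np.array(c["extrinsics"])
    p=np.linalg.inv(T)@np.r_[P,1];q=K@[p[0],-p[1],-p[2]];return q[:2]/q[2]
def tri(a,b):
    o1,d1=ray("scene",a);o2,d2=ray("top",b)
    d1=d1/np.linalg.norm(d1);d2=d2/np.linalg.norm(d2)
    t=np.linalg.lstsq(np.c_[d1,-d2],o2-o1,rcond=None)[0]
    p,q=o1+t[0]*d1,o2+t[1]*d2
    return (p+q)/2,np.linalg.norm(p-q)
def save(cam,name,box=None):
    im=read_camera(cam)
    if box: im=im[box[1]:box[3],box[0]:box[2]]
    f=min(800/im.shape[1],600/im.shape[0])
    cv2.imwrite(f"pics/{name}.png",cv2.resize(im[:,:,::-1],None,fx=f,fy=f,interpolation=cv2.INTER_CUBIC))
E
python3 - <<'E'
from h import *
Z=dict(curing_box=0,lane_end=0,doorway=.083,flap_notch=.042,caddy_center=.025,stick_handle=.031,stick_tip=.009,brush_pot=0,paint_jar=0,parts_case=0)
for n in Z:
    for cam in("top","scene"):
        for r in pinpoint(cam,n)[:4]:
            print(n,cam,round(r["p"],2),np.round(r["centre"],1),np.round(onz(cam,r["centre"],Z[n])[:2],4))
save("top","t1",(90,140,370,290)); print(get_state()["time"])
E
```

```text
curing_box scene 0.64 [303.4 191.5] [0.5829 0.1379]
lane_end top 0.69 [226.8 181.8] [0.6035 0.005 ]
lane_end scene 0.66 [305.1 190. ] [0.5815 0.15  ]
lane_end scene 0.64 [284.5 210.7] [0.6065 0.002 ]
doorway top 0.55 [181.  180.5] [0.593  0.1436]
doorway scene 0.59 [306.4 173.5] [0.5898 0.1331]
flap_notch top 0.46 [186.  183.5] [0.5903 0.1334]
flap_notch scene 0.48 [307.8 183.3] [0.5965 0.1392]
caddy_center top 0.93 [331.  212.5] [ 0.5005 -0.332 ]
stick_handle top 0.95 [392.3 171.3] [ 0.6351 -0.534 ]
stick_handle top 0.81 [239.  231.4] [ 0.4388 -0.0365]
stick_handle top 0.73 [186.6 186.6] [0.5821 0.1327]
stick_handle top 0.71 [262.8 277.7] [ 0.2943 -0.1118]
stick_handle scene 0.63 [153.3 292.7] [ 0.6098 -0.5163]
stick_handle scene 0.57 [244.4 188.2] [ 0.4475 -0.0312]
stick_handle scene 0.46 [199.3 183.2] [ 0.311  -0.1236]
stick_tip top 0.92 [179.2 222.8] [0.4672 0.1568]
stick_tip top 0.85 [430.6 237.8] [ 0.4209 -0.6565]
stick_tip top 0.56 [225.1 180. ] [0.6079 0.0103]
stick_tip top 0.54 [286.4 241.4] [ 0.4083 -0.1889]
stick_tip scene 0.72 [280.1 177.8] [0.4721 0.1363]
stick_tip scene 0.56 [ 64.7 284. ] [ 0.4033 -0.6548]
stick_tip scene 0.51 [203.5 207.9] [ 0.41   -0.1887]
brush_pot top 0.66 [224.  138.3] [0.7508 0.0158]
brush_pot scene 0.68 [326.4 230.1] [0.7649 0.0198]
paint_jar top 0.52 [350.5 164. ] [ 0.6652 -0.4058]
paint_jar top 0.48 [181.5 222.2] [0.4698 0.1508]
paint_jar scene 0.67 [203.2 287.1] [ 0.6633 -0.4022]
parts_case top 0.81 [129.5 257.1] [0.3574 0.3145]
parts_case top 0.67 [350.2 164.4] [ 0.6639 -0.4047]
parts_case scene 0.69 [286.1 155.7] [0.3706 0.2957]
1.15
```

View pics/t1.png

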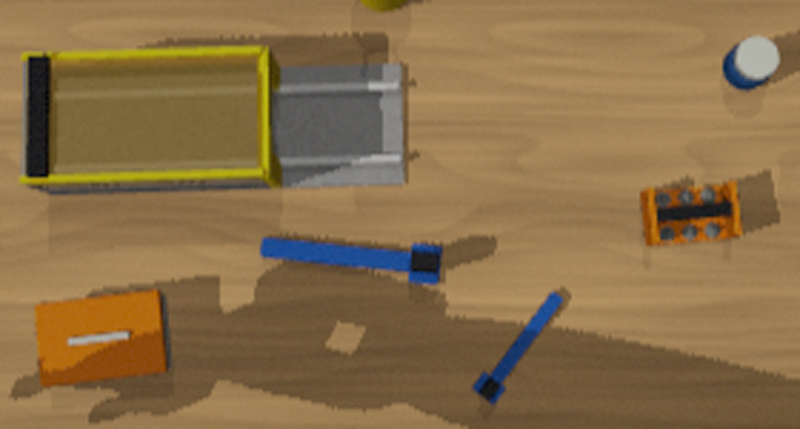

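```bash
cat >> h.py <<'E'
from scipy.optimize import minimize
def bx(x0,x1,y0,y1,z0,z1): return np.array([[x,y,z] for x in(x0,x1) for y in(y0,y1) for z in(z0,z1)])/1000
M=dict(
 curing_box=[bx(-6,255,-70,70,0,112),bx(-145,0,-46,46,0,18)],
 caddy_center=[bx(-50,50,-31,31,0,50)],
 stick_handle=[bx(-15,15,-10,10,0,62),bx(-17,17,-22,22,0,10),bx(15,185,-11,11,0,18)])
def sil(cam,parts,p,up=4):
    m=np.zeros((384*up,512*up),np.uint8)
    c,s=np.cos(p[2]),np.sin(p[2])
    for b in parts:
        w=b@np.array([[c,s,0],[-s,c,0],[0,0,1]])+[p[0],p[1],p[3] if len(p)>3 else 0]
        q=np.array([proj(cam,v) for v in w])
        h=cv2.convexHull(((q+.5)*up).astype(np.float32)).round().astype(np.int32)
        cv2.fillConvexPoly(m,h,255)
    return cv2.resize(m,(512,384),interpolation=cv2.INTER_AREA)/255.
def fit(parts,masks,p0,z=0.):
    def f(p):
        e=0
        for cam,mk in masks.items():
            s=sil(cam,parts,np.r_[p[0]/1000,p[1]/1000,p[2]/100,z]);e+=np.abs(s-mk).sum()/mk.sum()
        return e
    x0=np.array([p0[0]*1000,p0[1]*1000,p0[2]*100])
    best=None
    sim=np.array([x0,x0+[6,0,0],x0+[0,6,0],x0+[0,0,6]])
    for k in range(2):
        r=minimize(f,x0,method="Nelder-Mead",options=dict(initial_simplex=sim-x0+x0 if k==0 else np.array([x0,x0-[4,0,0],x0-[0,4,0],x0-[0,0,4]]),xatol=.1,fatol=1e-4))
        x0=r.x
    return np.array([x0[0]/1000,x0[1]/1000,x0[2]/100]),r.fun
def hullmask(m):
    c=np.argwhere(m)[:,::-1].astype(np.int32);o=np.zeros(m.shape,np.uint8);cv2.fillConvexPoly(o,cv2.convexHull(c),1);return o.astype(bool)
def pick(cam,name,near,z):
    t=proj(cam,np.r_[near,z]);R=[r for r in cut_out(cam,name) if np.linalg.norm(np.array(r["centre"])-t)<40]
    return min(R,key=lambda r:np.linalg.norm(np.array(r["centre"])-t)) if R else None
E
cat > m.py <<'E'
from h import *
import sys
I=dict(curing_box=(.592,.145,1.6,.17,.12,.04),caddy_center=(.5,-.333,1.6,0,0,.025),stick_handle=(.4388,-.0365,1.45,.0,.06,.02))
ims={c:read_camera(c) for c in("top","scene")}
for n in sys.argv[1:]:
    i=I[n];masks={}
    for cam in("top","scene"):
        r=pick(cam,n,(i[0]+ (0.01 if n=="stick_handle" else 0),i[1]+ (i[4] if n=="stick_handle" else .06 if n=="curing_box" else 0)),i[5])
        if r is None: print(n,cam,"none");continue
        m=r["pixels"]; masks[cam]=(hullmask(m) if n=="caddy_center" else m).astype(float)
    for k in list(masks)+["both"]:
        mm=masks if k=="both" else {k:masks[k]}
        p,e=fit(M[n],mm,i[:3]);print(n,k,np.round(p,4),round(e,3))
    for cam in masks:
        im=ims[cam][:,:,::-1].copy();im=cv2.resize(im,None,fx=4,fy=4,interpolation=cv2.INTER_CUBIC)
        s=cv2.resize((sil(cam,M[n],np.r_[p,0])*255).astype(np.uint8),None,fx=4,fy=4)
        cs,_=cv2.findContours((s>127).astype(np.uint8),0,2);cv2.drawContours(im,cs,-1,(0,255,0),1)
        mk=cv2.resize((masks[cam]*255).astype(np.uint8),None,fx=4,fy=4);cs2,_=cv2.findContours((mk>127).astype(np.uint8),0,2);cv2.drawContours(im,cs2,-1,(255,0,255),1)
        x,y,w,h=cv2.boundingRect(np.vstack(cs));im=im[max(0,y-30):y+h+30,max(0,x-30):x+w+30]
        f=min(400/im.shape[1],600/im.shape[0]);cv2.imwrite(f"pics/fit_{n}_{cam}.png",cv2.resize(im,None,fx=f,fy=f))
print(get_state()["time"])
E
python3 m.py curing_box caddy_center stick_handle
python3 - <<'E'
import cv2,numpy as np
L=[]
for n in("curing_box","caddy_center","stick_handle"):
    r=[]
    for c in("top","scene"):
        im=cv2.imread(f"pics/fit_{n}_{c}.png")
        if im is None: continue
        f=min(390/im.shape[1],195/im.shape[0]);im=cv2.resize(im,None,fx=f,fy=f);o=np.zeros((198,398,3),np.uint8);o[:im.shape[0],:im.shape[1]]=im;r.append(o)
    while len(r)<2:r.append(np.zeros((198,398,3),np.uint8))
    L.append(np.hstack(r))
cv2.imwrite("pics/fits.png",np.vstack(L))
E
```

```text
curing_box top [0.5965 0.137  1.6062] 0.111Traceback (most recent call last):
  File "m.py", line 13, in <module>
    p,e=fit(M[n],mm,i[:3]);print(n,k,np.round(p,4),round(e,3))
        ~~~^^^^^^^^^^^^^^^
  File "h.py", line 48, in fit
    r=minimize(f,x0,method="Nelder-Mead",options=dict(initial_simplex=sim-x0+x0 if k==0 else np.array([x0,x0-[4,0,0],x0-[0,4,0],x0-[0,0,4]]),xatol=.1,fatol=1e-4))
    res = _minimize_neldermead(fun, x0, args, callback, bounds=bounds,
                               **options)
    fxr = func(xr)
    fx = function(np.copy(x), *(wrapper_args + args))
  File "h.py", line 42, in f
    s=sil(cam,parts,np.r_[p[0]/1000,p[1]/1000,p[2]/100,z]);e+=np.abs(s-mk).sum()/mk.sum()
  File "h.py", line 34, in sil
    q=np.array([proj(cam,v) for v in w])
                ~~~~^^^^^^^
  File "h.py", line 10, in proj
    c=get_calibration(cam);K=np.array(c["mtx"]);T=np.array(c["extrinsics"])
ValueError: time passes only in moves, steps and waits
[ WARN:0@0.015] global loadsave.cpp:275 findDecoder imread_('pics/fit_curing_box_top.png'): can't open/read file: check file path/integrity
[ WARN:0@0.015] global loadsave.cpp:275 findDecoder imread_('pics/fit_curing_box_scene.png'): can't open/read file: check file path/integrity
[ WARN:0@0.016] global loadsave.cpp:275 findDecoder imread_('pics/fit_caddy_center_top.png'): can't open/read file: check file path/integrity
[ WARN:0@0.016] global loadsave.cpp:275 findDecoder imread_('pics/fit_caddy_center_scene.png'): can't open/read file: check file path/integrity
[ WARN:0@0.016] global loadsave.cpp:275 findDecoder imread_('pics/fit_stick_handle_top.png'): can't open/read file: check file path/integrity
[ WARN:0@0.017] global loadsave.cpp:275 findDecoder imread_('pics/fit_stick_handle_scene.png'): can't open/read file: check file path/integrity
```

View pics/fits.png

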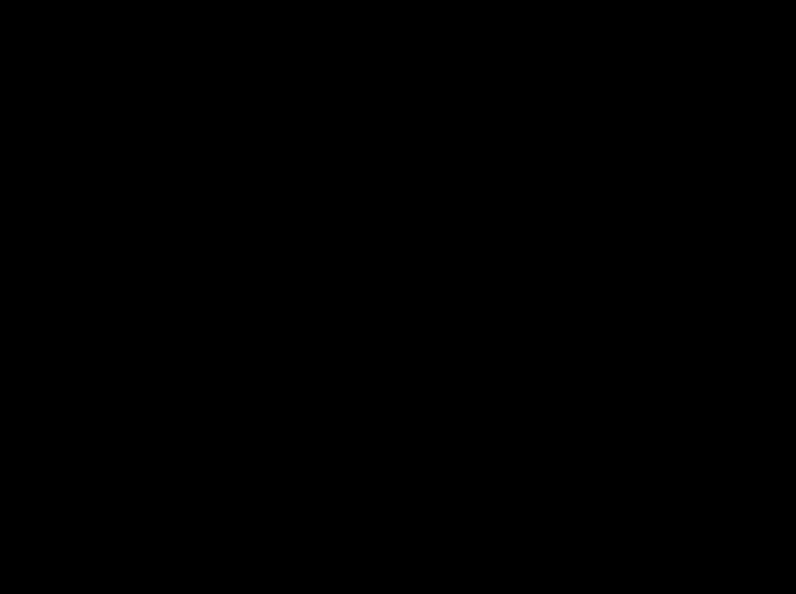

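Calibration calls are limited per script, so I'll cache them (and the masks).

```bash
python3 - <<'E'
s=open("h.py").read()
s=s.replace('get_calibration(cam)','CAL(cam)')
s=s.replace('import cv2,numpy as np\n','import cv2,numpy as np,functools\n@functools.lru_cache\ndef CAL(cam): return get_calibration(cam)\n',1)
open("h.py","w").write(s)
open("montage.py","w").write('''
import cv2,numpy as np,sys
L=[]
for n in sys.argv[2:]:
    r=[]
    for c in("top","scene"):
        im=cv2.imread(f"pics/fit_{n}_{c}.png")
        o=np.zeros((198,398,3),np.uint8);r.append(o)
        if im is None: continue
        f=min(390/im.shape[1],195/im.shape[0]);im=cv2.resize(im,None,fx=f,fy=f);o[:im.shape[0],:im.shape[1]]=im
    L.append(np.hstack(r))
cv2.imwrite(f"pics/{sys.argv[1]}.png",np.vstack(L))
''')
E
python3 m.py curing_box caddy_center stick_handle; python3 montage.py fits1 curing_box caddy_center stick_handle
```

```text
curing_box scene none
curing_box top [0.5967 0.1371 1.6052] 0.104
curing_box both [0.5967 0.1371 1.6052] 0.104
caddy_center top [ 0.4952 -0.3322  1.6608] 0.052
caddy_center scene [ 0.4959 -0.3307  1.6456] 0.038
caddy_center both [ 0.4958 -0.3316  1.6541] 0.095
stick_handle top [ 0.4397 -0.0337  1.4689] 0.084
stick_handle scene [ 0.4382 -0.0316  1.4806] 0.234
stick_handle both [ 0.4397 -0.0342  1.4691] 0.346
1.75[ WARN:0@0.019] global loadsave.cpp:275 findDecoder imread_('pics/fit_curing_box_scene.png'): can't open/read file: check file path/integrity
```

View pics/fits1.png

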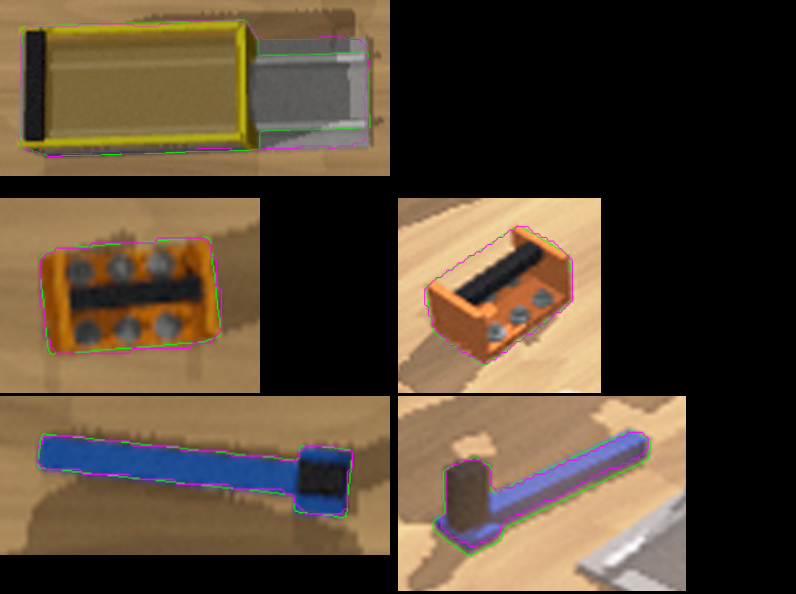

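```bash
sed -i 's/curing_box=\[bx(-6,255,-70,70,0,112),bx(-145,0,-46,46,0,18)\]/curing_box=[bx(-6,255,-70,70,0,112),bx(-145,0,-70,70,0,6),bx(-145,0,-46,46,0,18)]/; s/<40\]/<70]/' h.py
python3 m.py curing_box; python3 montage.py fits2 curing_box
python3 - <<'E'
from h import *
import sys
save("top","lane_t",(90,145,250,220)); save("scene","lane_s",(255,130,375,225))
for c in ("top","scene"):
    for n,z in(("flap",.05),):
        for r in cut_out(c,n)[:2]: print(c,n,r["p"],r["centre"],r["pixels"].sum())
E
```

```text
curing_box top [0.596  0.1387 1.6061] 0.022
curing_box scene [0.5925 0.142  1.6039] 0.05
curing_box both [0.5951 0.1391 1.6011] 0.083
1.95
scene flap 0.62 [308.5, 182.8] 201
```

View pics/fits2.png

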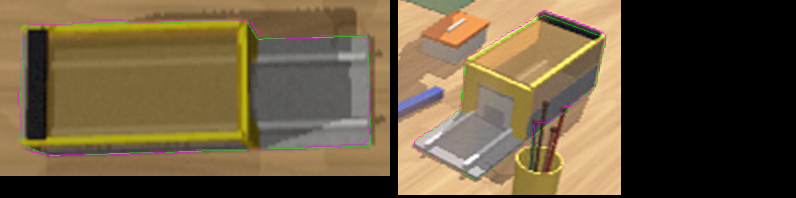

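View pics/lane_s.png

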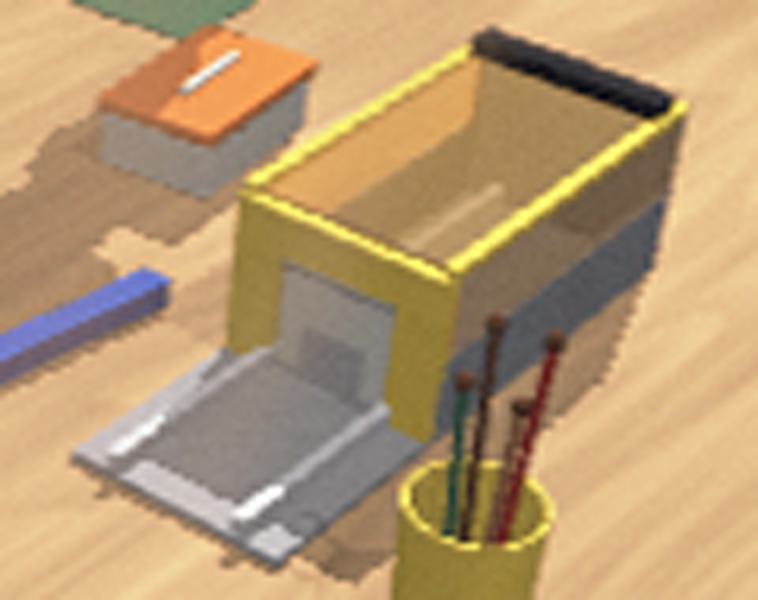

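View pics/lane_t.png

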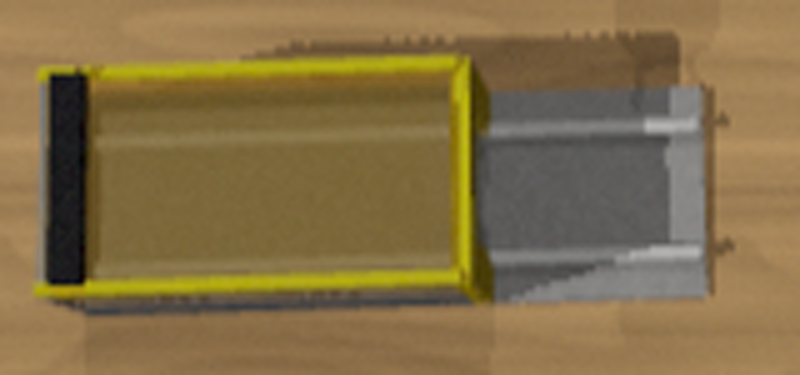

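Top and scene views agree with the silhouette fits:
- Box: origin (0.596, 0.139), heading 1.604.
- Caddy: (0.4955, −0.332), heading 1.654.
- Stick: (0.4395, −0.034), heading 1.469.

The flap is shut.

```bash
cat > go.py <<'E'
import sys,numpy as np
from plant import get_state
from scipy.spatial.transform import Rotation as R
def rows(tx,ty,tz,phi,n=5):
    s=get_state();p=np.array(s["eef_pos"]);r=R.from_quat(s["tcp_rot"])
    f=np.radians(phi);y=np.array([np.cos(f),np.sin(f),0]);z=np.array([0,0,-1.]);x=np.cross(y,z)
    T=R.from_matrix(np.c_[x,y,z])
    rv=np.degrees((r.inv()*T).as_rotvec());d=r.inv().apply(np.array([tx,ty,tz])-p)
    print("t",round(s["time"],3),"pos",np.round(p,4),"phi",np.round(np.degrees(np.arctan2(*r.as_matrix()[:2,1][::-1])),2),"F",np.round(s["contact_force"],1),"op",round(s["opening"],3))
    print("shift",np.round(d,4),"turn",np.round(rv,2),"dist",round(np.linalg.norm(d),3))
    for k in range(1,n+1):print([round(float(v),1) for v in rv*k/n]+[round(float(v),4) for v in d*k/n])
if __name__=="__main__": rows(*map(float,sys.argv[1:]))
E
python3 go.py .42 .45 .25 38
```

```text
t 2.15 pos [0.1909 0.6474 0.2313] phi 73.57 F [-0.4 -0.8 -0.3] op 0.996
shift [-0.2756 -0.1245 -0.0187] turn [-0.    0.   35.57] dist 0.303
[-0.0, 0.0, 7.1, -0.0551, -0.0249, -0.0037]
[-0.0, 0.0, 14.2, -0.1102, -0.0498, -0.0075]
[-0.0, 0.0, 21.3, -0.1653, -0.0747, -0.0112]
[-0.0, 0.0, 28.5, -0.2205, -0.0996, -0.0149]
[-0.0, 0.0, 35.6, -0.2756, -0.1245, -0.0187]
```

Emit:
move_arm:
  plan:
    - [[0,0,7,-0.055,-0.025,-0.004,0.05],[0,0,14,-0.11,-0.05,-0.008,0.05],[0,0,21,-0.165,-0.075,-0.012,0.05],[0,0,28,-0.22,-0.1,-0.015,0.05],[0,0,35.5,-0.275,-0.125,-0.019,0.05]]
  force: 40

```text
time: 2.78
eef_pos: [0.4205, 0.4484, 0.2506]
tcp_rot: [0.44, 0.898, 0.0, 0.0]
contact_force: [-0.4, 0.2, -0.2]
opening: 0.588
```

```bash
python3 go.py .53 .17 .25 5
```

```text
t 2.775 pos [0.4205 0.4484 0.2506] phi 37.83 F [-0.4  0.2 -0.2] op 0.588
shift [-0.287  -0.0843  0.0006] turn [ 3.000e-02 -1.000e-02  3.283e+01] dist 0.299
[0.0, -0.0, 6.6, -0.0574, -0.0169, 0.0001]
[0.0, -0.0, 13.1, -0.1148, -0.0337, 0.0002]
[0.0, -0.0, 19.7, -0.1722, -0.0506, 0.0004]
[0.0, -0.0, 26.3, -0.2296, -0.0674, 0.0005]
[0.0, -0.0, 32.8, -0.287, -0.0843, 0.0006]
```

Emit:
move_arm:
  plan:
    - [[0,0,6.6,-0.057,-0.017,0,0.05],[0,0,13,-0.115,-0.034,0,0.05],[0,0,19.7,-0.172,-0.051,0,0.05],[0,0,26,-0.23,-0.067,0,0.05],[0,0,33,-0.287,-0.084,0,0.05]]

```text
time: 3.4
eef_pos: [0.5308, 0.1683, 0.251]
tcp_rot: [0.678, 0.735, 0.001, 0.0]
contact_force: [0.1, 0.4, -0.1]
opening: 0.586
```

```bash
python3 go.py .52 -.12 .2 5
```

```text
t 3.4 pos [0.5308 0.1683 0.251 ] phi 4.61 F [ 0.1  0.4 -0.1] op 0.586
shift [-0.2865 -0.034   0.0508] turn [ 0.08 -0.02 -0.39] dist 0.293
[0.0, -0.0, -0.1, -0.0573, -0.0068, 0.0102]
[0.0, -0.0, -0.2, -0.1146, -0.0136, 0.0203]
[0.0, -0.0, -0.2, -0.1719, -0.0204, 0.0305]
[0.1, -0.0, -0.3, -0.2292, -0.0272, 0.0406]
[0.1, -0.0, -0.4, -0.2865, -0.034, 0.0508]
```

Emit:
move_arm:
  plan:
    - [[0,0,0,-0.057,-0.007,0.01,0.05],[0,0,0,-0.115,-0.014,0.02,0.05],[0,0,0,-0.172,-0.02,0.03,0.05],[0,0,0,-0.229,-0.027,0.04,0.05],[0,0,0,-0.286,-0.034,0.051,0.05]]

```text
time: 4.03
eef_pos: [0.5198, -0.1214, 0.2]
tcp_rot: [0.678, 0.735, 0.001, 0.001]
contact_force: [1.0, 0.1, 0.4]
opening: 0.589
```

```bash
python3 go.py .4955 -.332 .1 4.8
```

```text
t 4.025 pos [ 0.5198 -0.1214  0.2   ] phi 4.6 F [1.  0.1 0.4] op 0.589
shift [-0.2079 -0.0414  0.0999] turn [ 0.15  0.01 -0.2 ] dist 0.234
[0.0, 0.0, -0.0, -0.0416, -0.0083, 0.02]
[0.1, 0.0, -0.1, -0.0832, -0.0165, 0.04]
[0.1, 0.0, -0.1, -0.1248, -0.0248, 0.0599]
[0.1, 0.0, -0.2, -0.1663, -0.0331, 0.0799]
[0.2, 0.0, -0.2, -0.2079, -0.0414, 0.0999]
```

Emit:
move_arm:
  plan:
    - [[0,0,0,-0.042,-0.008,0.02,0.05],[0,0,0,-0.084,-0.017,0.04,0.05],[0,0,0,-0.126,-0.025,0.06,0.05],[0,0,0,-0.167,-0.033,0.08,0.05],[0,0,0,-0.208,-0.041,0.1,0.05]]

```text
time: 4.65
eef_pos: [0.4957, -0.3336, 0.0995]
tcp_rot: [0.678, 0.735, 0.001, 0.001]
contact_force: [0.2, 0.6, 1.1]
opening: 0.583
```

```bash
python3 go.py .4955 -.332 .029 4.8; python3 -c "
from h import *
save('top','a1',(280,160,400,250));save('scene','a2',(120,160,260,280))"
```

```text
t 4.65 pos [ 0.4957 -0.3336  0.0995] phi 4.59 F [0.2 0.6 1.1] op 0.583
shift [ 0.0016 -0.0003  0.0705] turn [ 0.19  0.03 -0.21] dist 0.071
[0.0, 0.0, -0.0, 0.0003, -0.0001, 0.0141]
[0.1, 0.0, -0.1, 0.0006, -0.0001, 0.0282]
[0.1, 0.0, -0.1, 0.001, -0.0002, 0.0423]
[0.1, 0.0, -0.2, 0.0013, -0.0003, 0.0564]
[0.2, 0.0, -0.2, 0.0016, -0.0003, 0.0705]
```

View pics/a2.png

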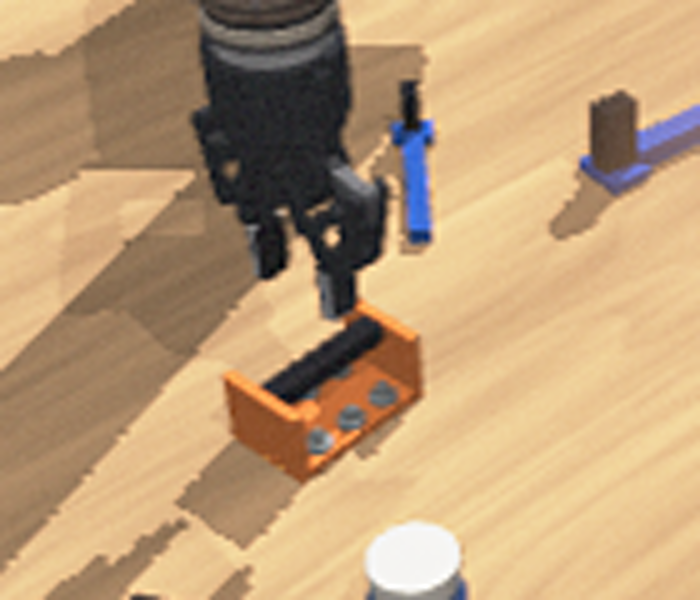

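View pics/a1.png

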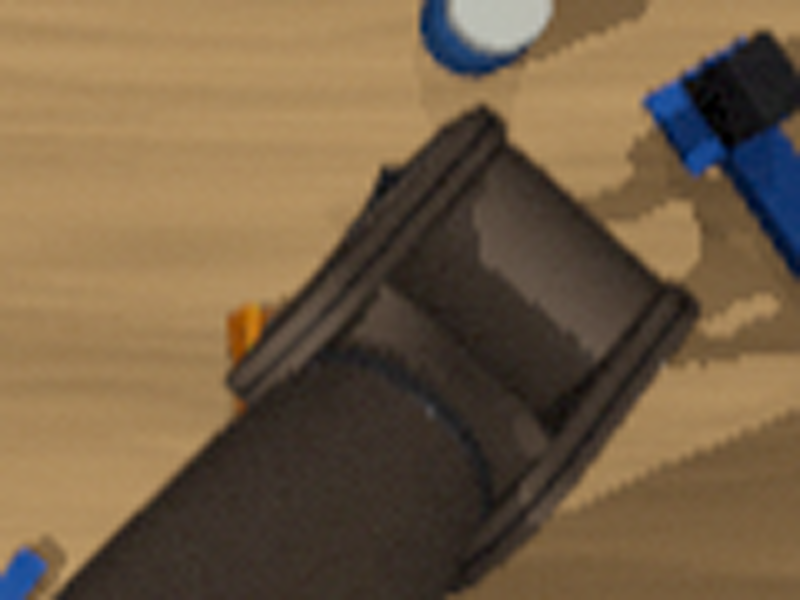

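The scene crop shows the open fingers at (268,270) and (335,310), straddling the black bar's line at (322,360). I descend.

Emit:
move_arm:
  plan:
    - [[0,0,0,0,0,0.02,0.05],[0,0,0,0.001,0,0.04,0.05],[0,0,0,0.002,0,0.055,0.05],[0,0,0,0.002,0,0.065,0.05],[0,0,0,0.002,0,0.0705,0.05]]

```text
time: 5.38
eef_pos: [0.494, -0.3321, 0.0263]
tcp_rot: [0.679, 0.734, 0.001, -0.001]
contact_force: [0.3, 0.4, 0.5]
opening: 0.587
```

Emit:
move_arm:
  plan:
    - [[0,0,0,0,0,0,0.01],[0,0,0,0,0,0,0.01],[0,0,0,0,0,0,0.01],[0,0,0,0,0,0,0.01],[0,0,0,0,0,0,0.01]]
  force: 40

```text
time: 6.0
eef_pos: [0.4943, -0.3324, 0.0269]
tcp_rot: [0.679, 0.734, 0.001, -0.0]
contact_force: [-0.7, 1.1, 1.4]
opening: 0.174
```

```bash
python3 go.py .4955 -.332 .13 4.8; python3 -c "
from h import *
save('scene','a3',(120,160,260,280))"
```

```text
t 6.0 pos [ 0.4943 -0.3324  0.0269] phi 4.41 F [-0.7  1.1  1.4] op 0.174
shift [ 0.0005  0.0013 -0.1031] turn [ 0.02 -0.07 -0.39] dist 0.103
[0.0, -0.0, -0.1, 0.0001, 0.0003, -0.0206]
[0.0, -0.0, -0.2, 0.0002, 0.0005, -0.0412]
[0.0, -0.0, -0.2, 0.0003, 0.0008, -0.0618]
[0.0, -0.1, -0.3, 0.0004, 0.001, -0.0825]
[0.0, -0.1, -0.4, 0.0005, 0.0013, -0.1031]
```

View pics/a3.png

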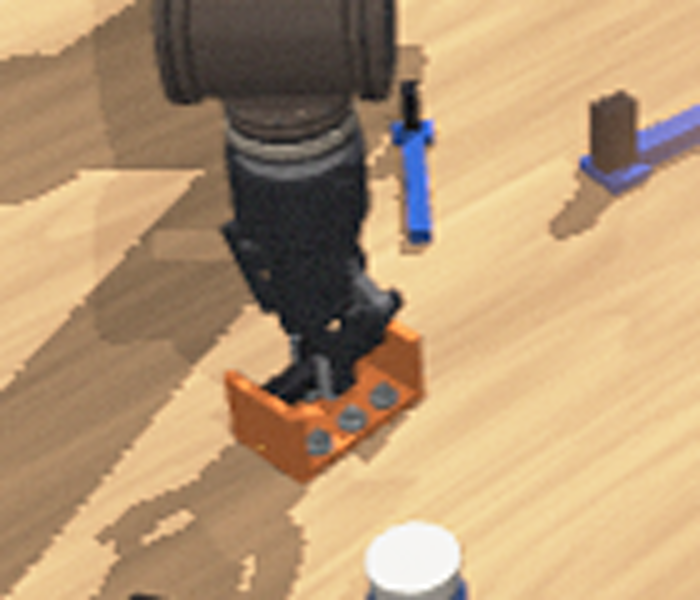

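The fingers are closed on the bar (opening about 15 mm) and the caddy is upright. Lifting.

Emit:
move_arm:
  plan:
    - [[0,0,0,0,0,-0.01,0.005],[0,0,0,0,0,-0.03,0.005],[0,0,0,0,0,-0.055,0.005],[0,0,0,0,0,-0.08,0.005],[0,0,0,0,0,-0.1,0.005]]
  force: 50

```text
time: 6.68
eef_pos: [0.4946, -0.3328, 0.1292]
tcp_rot: [0.679, 0.734, 0.001, 0.001]
contact_force: [0.6, 0.1, -4.3]
opening: 0.179
```

```bash
python3 go.py .55 -.1 .13 3;python3 -c "
from h import *
save('scene','a4',(120,130,260,250))"
```

```text
t 6.675 pos [ 0.4946 -0.3328  0.1292] phi 4.41 F [ 0.6  0.1 -4.3] op 0.179
shift [ 0.2278  0.0732 -0.0008] turn [0.09 0.01 1.41] dist 0.239
[0.0, 0.0, 0.3, 0.0456, 0.0146, -0.0002]
[0.0, 0.0, 0.6, 0.0911, 0.0293, -0.0003]
[0.1, 0.0, 0.8, 0.1367, 0.0439, -0.0005]
[0.1, 0.0, 1.1, 0.1823, 0.0585, -0.0006]
[0.1, 0.0, 1.4, 0.2278, 0.0732, -0.0008]
```

View pics/a4.png

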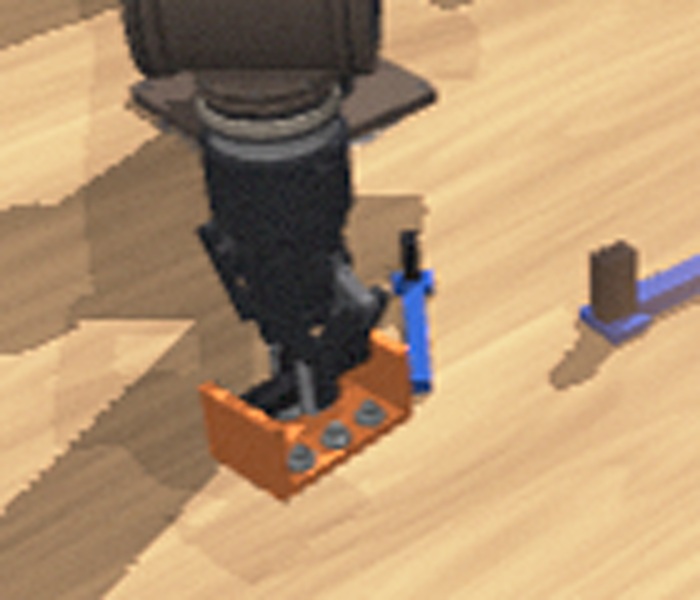

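The caddy is held and level (about 4 N of weight). Moving to the lane.

Emit:
move_arm:
  plan:
    - [[0,0,0.3,0.03,0.01,0,0.005],[0,0,0.6,0.075,0.025,0,0.005],[0,0,0.9,0.13,0.043,0,0.005],[0,0,1.2,0.185,0.06,0,0.005],[0,0,1.4,0.228,0.073,0,0.005]]

```text
time: 7.35
eef_pos: [0.5509, -0.0986, 0.1315]
tcp_rot: [0.688, 0.726, 0.001, 0.003]
contact_force: [-0.5, -0.1, -3.7]
opening: 0.177
```

```bash
python3 go.py .5983 .061 .1 1.9
```

```text
t 7.35 pos [ 0.5509 -0.0986  0.1315] phi 3.05 F [-0.5 -0.1 -3.7] op 0.177
shift [0.157  0.0557 0.0313] turn [0.26 0.17 1.15] dist 0.169
[0.1, 0.0, 0.2, 0.0314, 0.0111, 0.0063]
[0.1, 0.1, 0.5, 0.0628, 0.0223, 0.0125]
[0.2, 0.1, 0.7, 0.0942, 0.0334, 0.0188]
[0.2, 0.1, 0.9, 0.1256, 0.0445, 0.025]
[0.3, 0.2, 1.2, 0.157, 0.0557, 0.0313]
```

Emit:
move_arm:
  plan:
    - [[0,0,0.2,0.035,0.012,0.003,0.005],[0.1,0.1,0.5,0.075,0.026,0.01,0.005],[0.2,0.1,0.8,0.115,0.04,0.019,0.005],[0.3,0.2,1,0.145,0.051,0.028,0.005],[0.3,0.2,1.2,0.157,0.056,0.031,0.005]]

```text
time: 7.98
eef_pos: [0.5981, 0.0627, 0.0993]
tcp_rot: [0.695, 0.719, -0.001, -0.001]
contact_force: [-0.7, -0.0, -2.1]
opening: 0.177
```

```bash
python3 go.py .5983 .061 .034 1.9;python3 -c "
from h import *
save('scene','b1',(240,110,380,230));save('top','b2',(150,130,300,230))"
```

```text
t 7.975 pos [0.5981 0.0627 0.0993] phi 1.97 F [-0.7 -0.  -2.1] op 0.177
shift [-0.0017  0.0003  0.0653] turn [-0.15 -0.04  0.07] dist 0.065
[-0.0, -0.0, 0.0, -0.0003, 0.0001, 0.0131]
[-0.1, -0.0, 0.0, -0.0007, 0.0001, 0.0261]
[-0.1, -0.0, 0.0, -0.001, 0.0002, 0.0392]
[-0.1, -0.0, 0.1, -0.0014, 0.0002, 0.0523]
[-0.2, -0.0, 0.1, -0.0017, 0.0003, 0.0653]
```

View pics/b1.png

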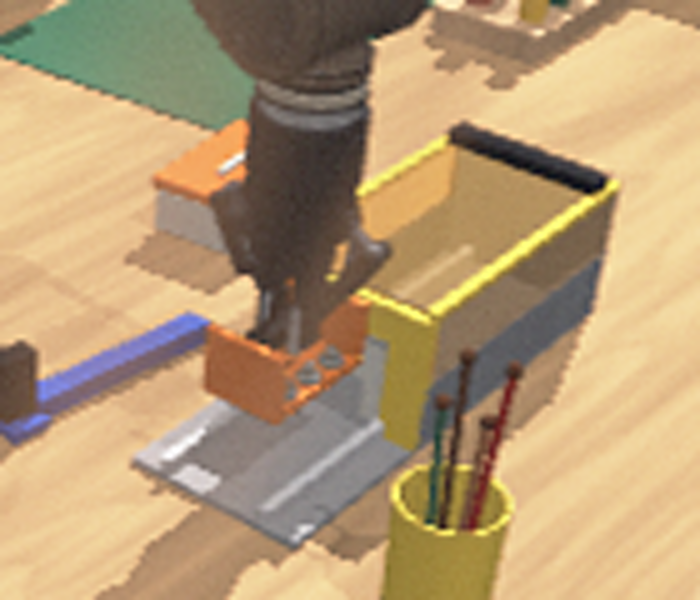

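View pics/b2.png

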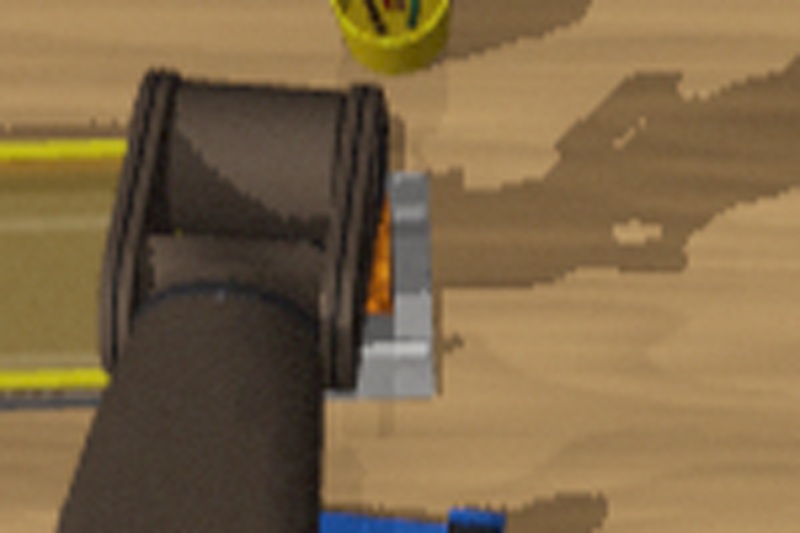

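The caddy sits over the lane, end on to the flap. I lower it to just above rail height and check alignment.

Emit:
move_arm:
  plan:
    - [[0,0,0,0,0,0.01,0.005],[0,0,0,-0.001,0,0.02,0.005],[0,0,0,-0.001,0,0.03,0.005],[0,0,0,-0.002,0,0.04,0.005],[0,0,0,-0.002,0,0.046,0.005]]

```text
time: 8.7
eef_pos: [0.5979, 0.0596, 0.0526]
tcp_rot: [0.695, 0.719, -0.001, -0.001]
contact_force: [-0.0, 1.2, -2.9]
opening: 0.177
```

```bash
python3 go.py .5983 .061 .034 1.9;python3 -c "
from h import *
save('scene','b3',(250,150,350,225))"
```

```text
t 8.7 pos [0.5979 0.0596 0.0526] phi 1.92 F [-0.   1.2 -2.9] op 0.177
shift [0.0014 0.0005 0.0186] turn [-0.18 -0.03  0.02] dist 0.019
[-0.0, -0.0, 0.0, 0.0003, 0.0001, 0.0037]
[-0.1, -0.0, 0.0, 0.0006, 0.0002, 0.0075]
[-0.1, -0.0, 0.0, 0.0008, 0.0003, 0.0112]
[-0.1, -0.0, 0.0, 0.0011, 0.0004, 0.0149]
[-0.2, -0.0, 0.0, 0.0014, 0.0005, 0.0186]
```

View pics/b3.png

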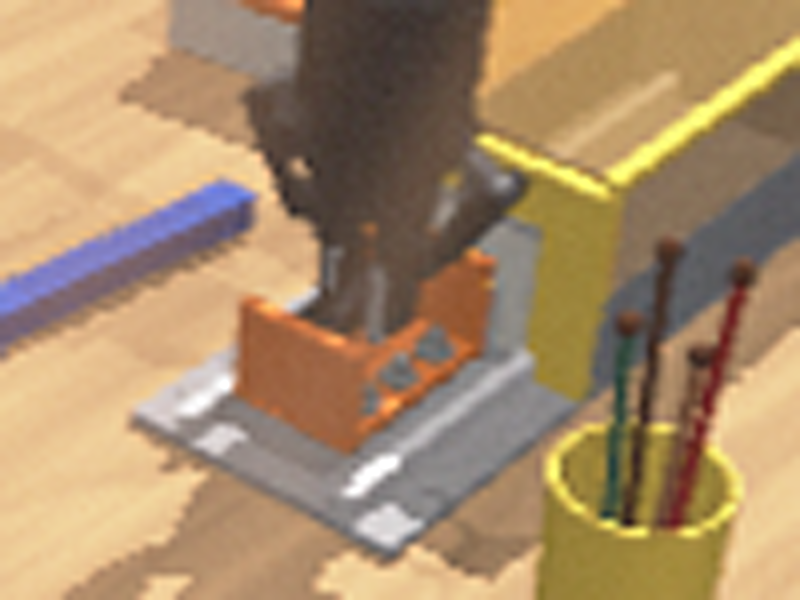

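The caddy hangs between the white rail edges (left rail near (205,395), right near (370,475)). Setting it down.

Emit:
move_arm:
  plan:
    - [[0,0,0,0,0,0.006,0.005],[0,0,0,0.001,0,0.012,0.005],[0,0,0,0.001,0,0.016,0.005],[0,0,0,0.001,0,0.018,0.005],[0,0,0,0.001,0,0.019,0.005]]

```text
time: 9.38
eef_pos: [0.5974, 0.0608, 0.0331]
tcp_rot: [0.695, 0.719, -0.001, -0.002]
contact_force: [-2.2, 1.1, 1.1]
opening: 0.177
```

```bash
python3 go.py .5983 .061 .034 1.9;python3 -c "
from h import *
save('scene','b4',(250,150,350,225))"
```

```text
t 9.375 pos [0.5974 0.0608 0.0331] phi 1.94 F [-2.2  1.1  1.1] op 0.177
shift [ 0.0002  0.0009 -0.0009] turn [-0.25 -0.04  0.04] dist 0.001
[-0.0, -0.0, 0.0, 0.0, 0.0002, -0.0002]
[-0.1, -0.0, 0.0, 0.0001, 0.0004, -0.0003]
[-0.1, -0.0, 0.0, 0.0001, 0.0005, -0.0005]
[-0.2, -0.0, 0.0, 0.0001, 0.0007, -0.0007]
[-0.2, -0.0, 0.0, 0.0002, 0.0009, -0.0009]
```

View pics/b4.png

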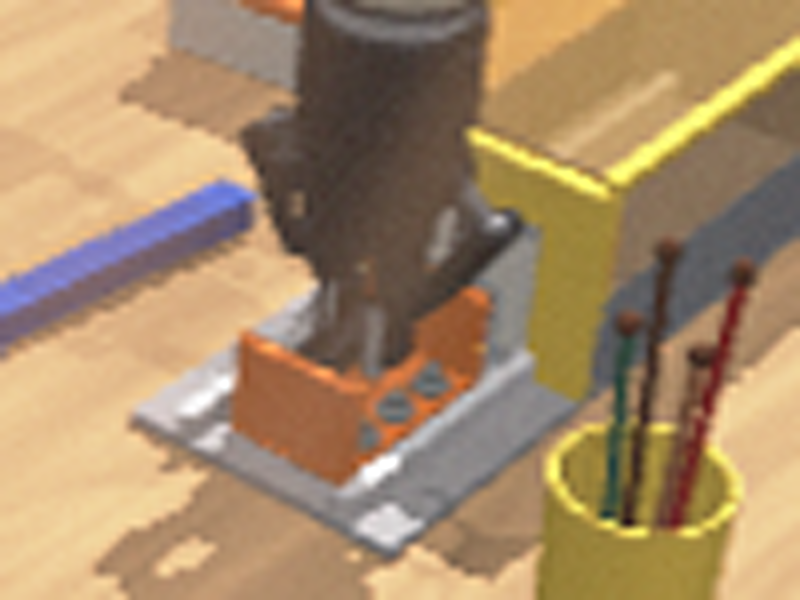

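The caddy is between the rails and its weight is off the gripper. Releasing.

Emit:
move_arm:
  plan:
    - [[0,0,0,0,0,0,0.045],[0,0,0,0,0,0,0.045],[0,0,0,0,0,-0.005,0.045],[0,0,0,0,0,-0.04,0.045],[0,0,0,0,0,-0.09,0.045]]

```text
time: 10.05
eef_pos: [0.5967, 0.0608, 0.1229]
tcp_rot: [0.695, 0.719, -0.002, -0.003]
contact_force: [1.8, 0.5, 0.1]
opening: 0.526
```

```bash
python3 go.py .4396 -.034 .125 -5.8;python3 -c "
from h import *
save('scene','b5',(250,130,350,225))"
```

```text
t 10.05 pos [0.5967 0.0608 0.1229] phi 1.93 F [1.8 0.5 0.1] op 0.526
shift [-0.0894 -0.1602 -0.001 ] turn [-0.44 -0.03  7.73] dist 0.183
[-0.1, -0.0, 1.5, -0.0179, -0.032, -0.0002]
[-0.2, -0.0, 3.1, -0.0358, -0.0641, -0.0004]
[-0.3, -0.0, 4.6, -0.0536, -0.0961, -0.0006]
[-0.4, -0.0, 6.2, -0.0715, -0.1281, -0.0008]
[-0.4, -0.0, 7.7, -0.0894, -0.1602, -0.001]
```

View pics/b5.png

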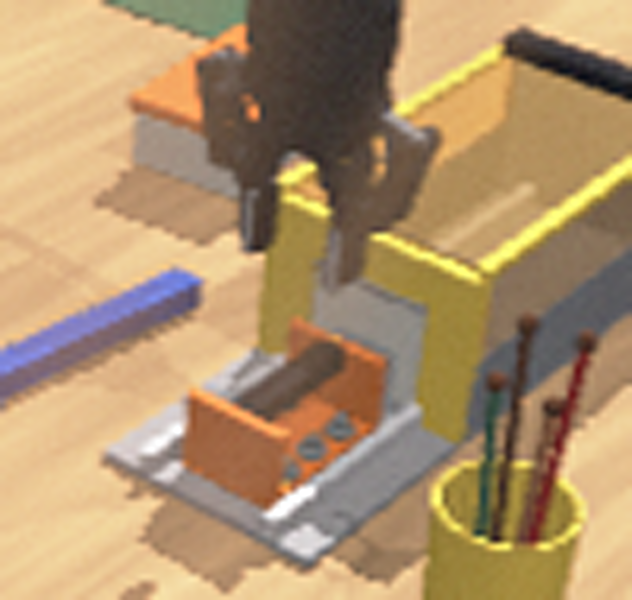

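The caddy rests between the rails in front of the shut flap. Now the stick.

Emit:
move_arm:
  plan:
    - [[0,0,1.5,-0.018,-0.032,0,0.05],[-0.1,0,3,-0.036,-0.064,0,0.05],[-0.2,0,4.6,-0.054,-0.096,0,0.05],[-0.3,0,6.2,-0.072,-0.128,0,0.05],[-0.4,0,7.7,-0.089,-0.16,0,0.05]]

```text
time: 10.72
eef_pos: [0.4445, -0.0344, 0.1319]
tcp_rot: [0.742, 0.671, 0.006, 0.006]
contact_force: [-0.6, -0.9, 0.5]
opening: 0.588
```

```bash
python3 go.py .4396 -.034 .024 -5.8;python3 -c "
from h import *
save('scene','c1',(210,140,310,215)); save('top','c2',(140,150,300,270))"; sed -i "s/caddy_center=(.5,-.333,1.6/caddy_center=(.598,.061,1.6/" m.py; sed -i 's/p,e=fit(M\[n\],mm,i\[:3\])/z0=(.006 if n=="caddy_center" else 0);p,e=fit(M[n],mm,i[:3],z0)/;s/np.r_\[p,0\]/np.r_[p,z0]/' m.py; python3 m.py caddy_center; python3 montage.py fits3 caddy_center
```

```text
t 10.725 pos [ 0.4445 -0.0344  0.1319] phi -5.79 F [-0.6 -0.9  0.5] op 0.588
shift [-0.0002 -0.0067  0.1079] turn [ 0.92 -0.03  0.02] dist 0.108
[0.2, -0.0, 0.0, -0.0, -0.0013, 0.0216]
[0.4, -0.0, 0.0, -0.0001, -0.0027, 0.0431]
[0.6, -0.0, 0.0, -0.0001, -0.004, 0.0647]
[0.7, -0.0, 0.0, -0.0002, -0.0053, 0.0863]
[0.9, -0.0, 0.0, -0.0002, -0.0067, 0.1079]
caddy_center top [0.5987 0.0612 1.6159] 0.052
caddy_center scene [0.5982 0.0656 1.6263] 0.077
caddy_center both [0.5987 0.0621 1.6223] 0.152
11.025
```

View pics/c1.png

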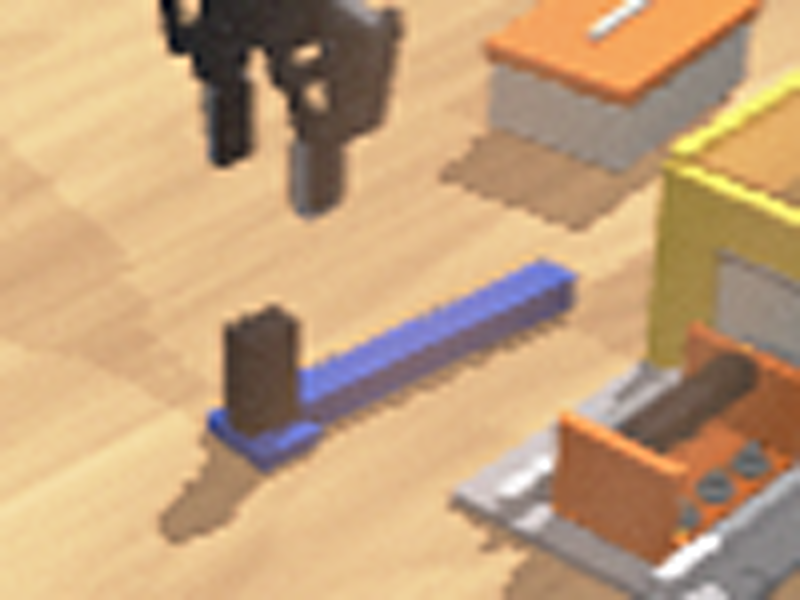

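View pics/c2.png

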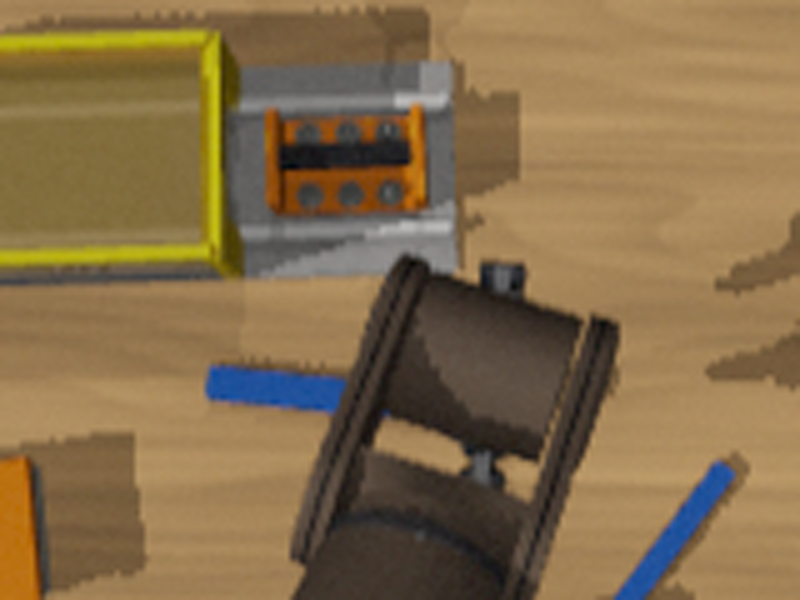

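View pics/fits3.png

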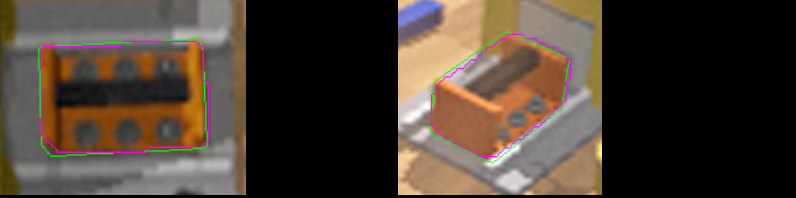

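The caddy is centred in the lane (fit 0.5985, 0.0615, heading about 1.61). The open fingers are above the middle stick's handle. I descend in two steps, since this is near the reach limit.

Emit:
move_arm:
  plan:
    - [[0.2,0,0,0,-0.002,0.02,0.05],[0.4,0,0,0,-0.004,0.035,0.05],[0.6,0,0,0,-0.006,0.045,0.05],[0.8,0,0,0,-0.007,0.05,0.05],[0.9,0,0,0,-0.007,0.05,0.05]]

```text
time: 11.65
eef_pos: [0.4399, -0.033, 0.0817]
tcp_rot: [0.742, 0.671, 0.0, -0.0]
contact_force: [-0.4, 0.1, 1.0]
opening: 0.585
```

```bash
python3 go.py .4396 -.034 .024 -5.8;python3 -c "
from h import *
save('scene','c3',(210,140,310,215))"
```

```text
t 11.65 pos [ 0.4399 -0.033   0.0817] phi -5.73 F [-0.4  0.1  1. ] op 0.585
shift [-0.0011 -0.0002  0.0577] turn [-0.01 -0.06  0.07] dist 0.058
[-0.0, -0.0, 0.0, -0.0002, -0.0, 0.0115]
[-0.0, -0.0, 0.0, -0.0004, -0.0001, 0.0231]
[-0.0, -0.0, 0.0, -0.0006, -0.0001, 0.0346]
[-0.0, -0.0, 0.1, -0.0009, -0.0002, 0.0461]
[-0.0, -0.1, 0.1, -0.0011, -0.0002, 0.0577]
```

View pics/c3.png

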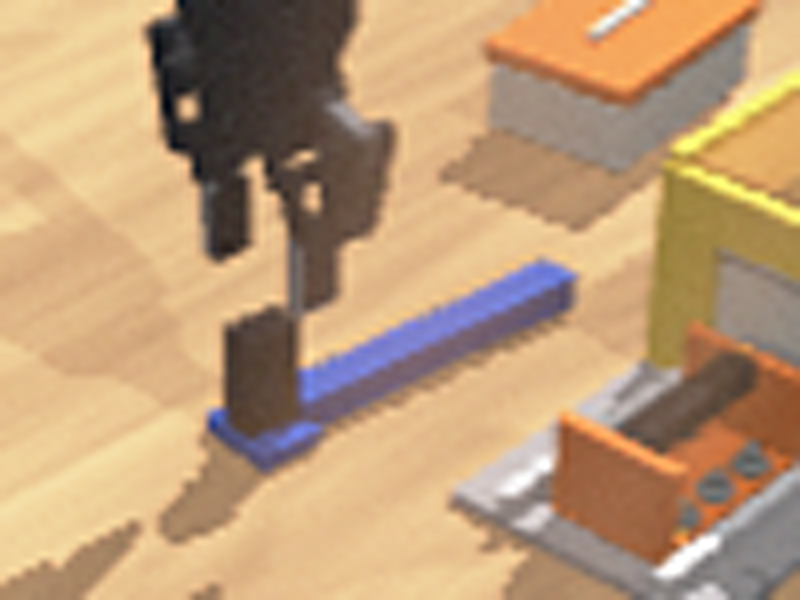

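The fingers straddle the handle. Final descent, then close.

Emit:
move_arm:
  plan:
    - [[0,0,0,0,0,0.015,0.05],[0,0,0,-0.001,0,0.03,0.05],[0,0,0,-0.001,0,0.043,0.05],[0,0,0,-0.001,0,0.052,0.05],[0,0,0,-0.001,0,0.056,0.05]]

```text
time: 12.32
eef_pos: [0.4398, -0.034, 0.0252]
tcp_rot: [0.742, 0.671, 0.0, -0.001]
contact_force: [-0.8, 1.0, -0.4]
opening: 0.589
```

Emit:
move_arm:
  plan:
    - [[0,0,0,0,0,0,0.01],[0,0,0,0,0,0,0.01],[0,0,0,0,0,0,0.01],[0,0,0,0,0,0,0.01],[0,0,0,0,0,0,0.01]]
  force: 60

```text
time: 12.95
eef_pos: [0.44, -0.034, 0.0255]
tcp_rot: [0.742, 0.671, 0.0, -0.0]
contact_force: [0.4, 0.2, -0.0]
opening: 0.23
```

```bash
python3 go.py .4396 -.034 .1 -5.8;python3 -c "
from h import *
save('scene','c4',(210,140,310,215))"
```

```text
t 12.95 pos [ 0.44   -0.034   0.0255] phi -5.73 F [ 0.4  0.2 -0. ] op 0.23
shift [ 0.0001 -0.0004 -0.0745] turn [ 0.   -0.05  0.07] dist 0.075
[0.0, -0.0, 0.0, 0.0, -0.0001, -0.0149]
[0.0, -0.0, 0.0, 0.0, -0.0002, -0.0298]
[0.0, -0.0, 0.0, 0.0, -0.0003, -0.0447]
[0.0, -0.0, 0.1, 0.0001, -0.0004, -0.0596]
[0.0, -0.1, 0.1, 0.0001, -0.0004, -0.0745]
```

View pics/c4.png

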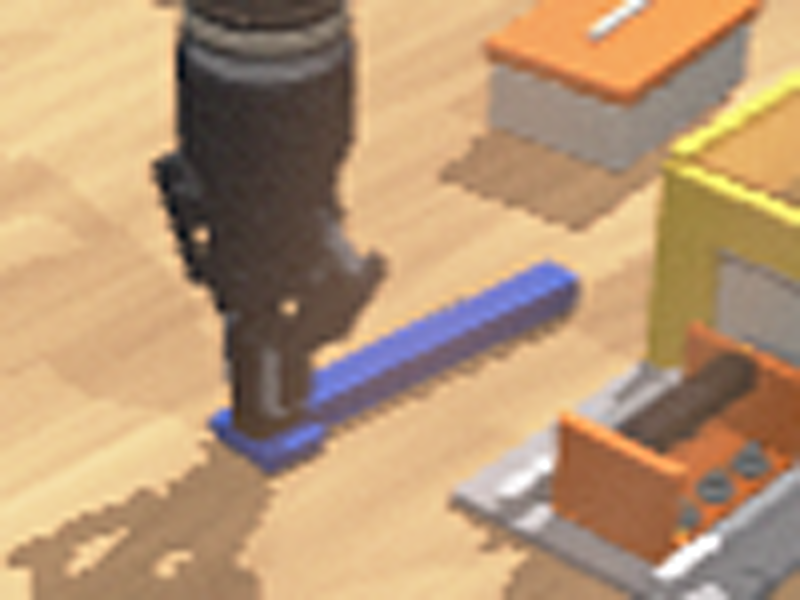

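Handle gripped at about 20 mm. Lift slightly, then back away in −y.

Emit:
move_arm:
  plan:
    - [[0,0,0,0,0,-0.008,0.005],[0,0,0,0,0,-0.02,0.005],[0,0,0,-0.01,0.005,-0.032,0.005],[0,0,0,-0.035,0.01,-0.042,0.005],[0,0,0,-0.06,0.015,-0.045,0.005]]
  force: 60

```text
time: 13.62
eef_pos: [0.4502, -0.0969, 0.0723]
tcp_rot: [0.741, 0.671, 0.001, 0.001]
contact_force: [0.6, 0.1, -1.6]
opening: 0.226
```

```bash
python3 go.py .53 -.21 .075 0;python3 -c "
from h import *
save('scene','c5',(180,130,340,250))"
```

```text
t 13.625 pos [ 0.4502 -0.0969  0.0723] phi -5.7 F [ 0.6  0.1 -1.6] op 0.226
shift [-0.1046  0.0907 -0.0024] turn [ 0.18  0.02 -5.7 ] dist 0.138
[0.0, 0.0, -1.1, -0.0209, 0.0181, -0.0005]
[0.1, 0.0, -2.3, -0.0418, 0.0363, -0.001]
[0.1, 0.0, -3.4, -0.0628, 0.0544, -0.0014]
[0.1, 0.0, -4.6, -0.0837, 0.0725, -0.0019]
[0.2, 0.0, -5.7, -0.1046, 0.0907, -0.0024]
```

View pics/c5.png

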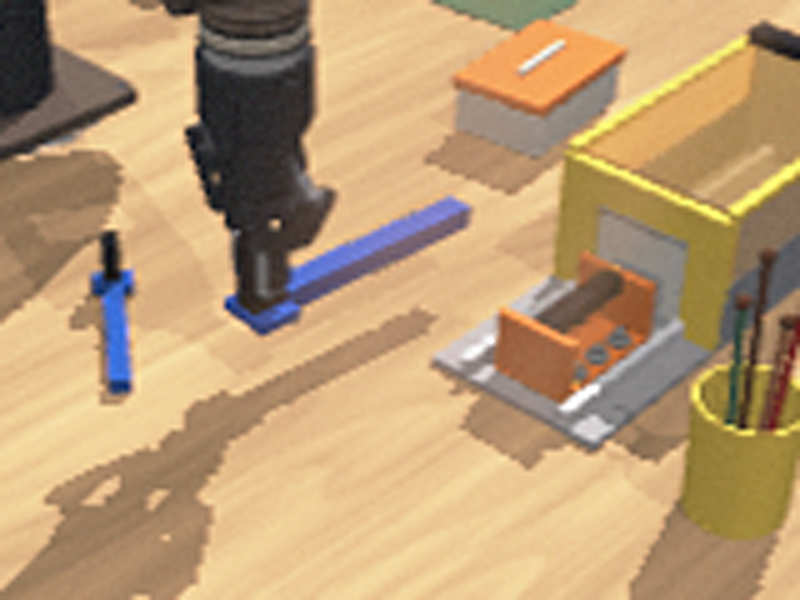

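The stick is lifted and level. Bringing it round behind the lane.

Emit:
move_arm:
  plan:
    - [[0,0,-1.1,-0.025,0.015,0,0.005],[0,0,-2.3,-0.05,0.035,-0.001,0.005],[0.1,0,-3.4,-0.075,0.054,-0.001,0.005],[0.1,0,-4.6,-0.094,0.073,-0.002,0.005],[0.2,0,-5.7,-0.105,0.09,-0.002,0.005]]

```text
time: 14.3
eef_pos: [0.5309, -0.2148, 0.0764]
tcp_rot: [0.708, 0.706, -0.001, 0.002]
contact_force: [-0.5, -0.6, -2.6]
opening: 0.223
```

```bash
python3 go.py .6064 -.19 .075 1.9
```

```text
t 14.3 pos [ 0.5309 -0.2148  0.0764] phi -0.11 F [-0.5 -0.6 -2.6] op 0.223
shift [0.025  0.0754 0.0015] turn [ 0.12  0.22 -2.01] dist 0.079
[0.0, 0.0, -0.4, 0.005, 0.0151, 0.0003]
[0.0, 0.1, -0.8, 0.01, 0.0302, 0.0006]
[0.1, 0.1, -1.2, 0.015, 0.0452, 0.0009]
[0.1, 0.2, -1.6, 0.02, 0.0603, 0.0012]
[0.1, 0.2, -2.0, 0.025, 0.0754, 0.0015]
```

Emit:
move_arm:
  plan:
    - [[0,0,-0.4,0.005,0.018,0,0.005],[0,0.1,-0.8,0.01,0.037,0.003,0.005],[0.1,0.1,-1.2,0.015,0.055,0.013,0.005],[0.1,0.2,-1.7,0.02,0.07,0.027,0.005],[0.1,0.2,-2,0.023,0.075,0.038,0.005]]

```text
time: 14.92
eef_pos: [0.6068, -0.1923, 0.0384]
tcp_rot: [0.695, 0.719, 0.0, 0.0]
contact_force: [0.5, -0.0, -1.3]
opening: 0.224
```

```bash
python3 go.py .6064 -.19 .038 1.9;sed -i 's/stick_handle=(.4388,-.0365,1.45/stick_handle=(.6064,-.19,1.6/; s/(.006 if n=="caddy_center" else 0)/(.006 if n=="caddy_center" else .0125 if n=="stick_handle" else 0)/' m.py; python3 m.py stick_handle caddy_center; python3 montage.py fits4 stick_handle caddy_center; python3 -c "
from h import *
save('scene','d1',(180,130,340,250));save('top','d2',(140,150,300,270))"
```

```text
t 14.925 pos [ 0.6068 -0.1923  0.0384] phi 1.91 F [ 0.5 -0.  -1.3] op 0.224
shift [ 0.0023 -0.0003  0.0004] turn [0.04 0.03 0.01] dist 0.002
[0.0, 0.0, 0.0, 0.0005, -0.0001, 0.0001]
[0.0, 0.0, 0.0, 0.0009, -0.0001, 0.0002]
[0.0, 0.0, 0.0, 0.0014, -0.0002, 0.0003]
[0.0, 0.0, 0.0, 0.0018, -0.0003, 0.0003]
[0.0, 0.0, 0.0, 0.0023, -0.0003, 0.0004]
stick_handle top [ 0.6083 -0.1902  1.5991] 1.392
stick_handle scene [ 0.609  -0.1893  1.6115] 0.398
stick_handle both [ 0.6079 -0.191   1.6008] 1.814
caddy_center top [0.5988 0.0591 1.6205] 0.123
caddy_center scene [0.5984 0.0655 1.5966] 0.051
caddy_center both [0.5985 0.0619 1.6042] 0.222
15.225
```

View pics/fits4.png

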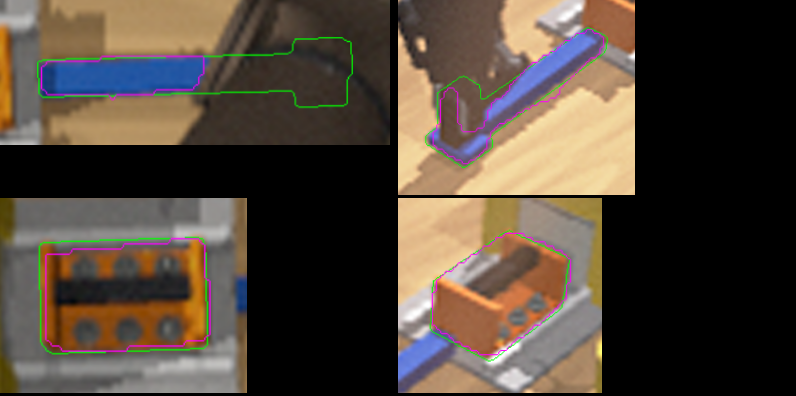

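View pics/d1.png

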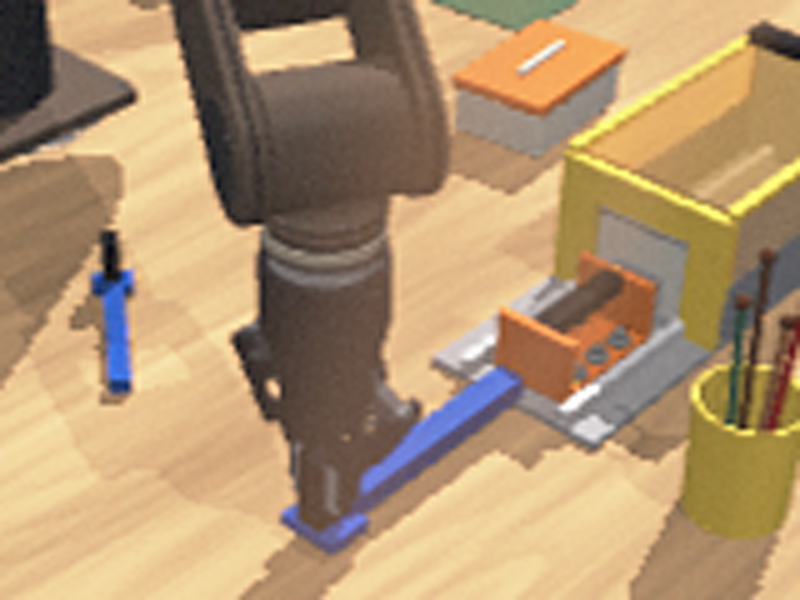

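View pics/d2.png

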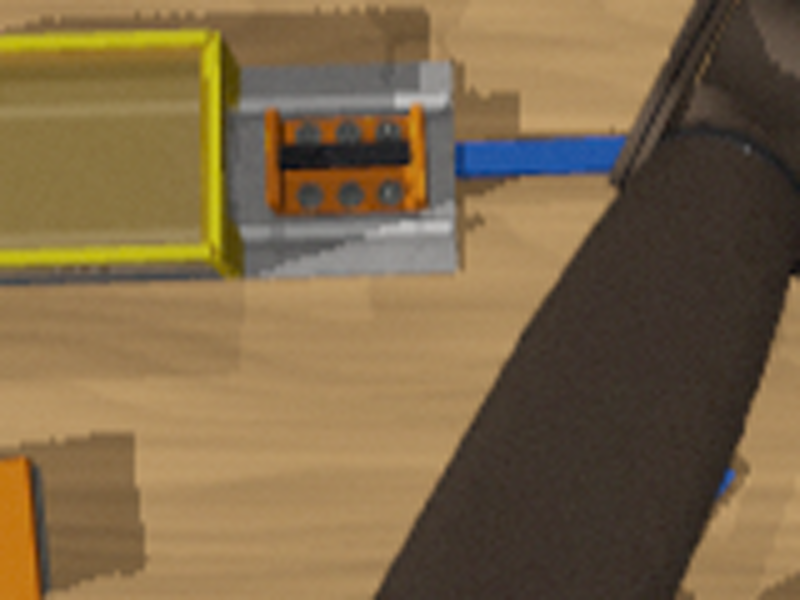

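The stick is in line with the caddy: tip at crop (458,160) and caddy centreline at row 157, with the caddy upright. Pushing at about 80 mm/s.

Emit:
move_arm:
  plan:
    - [[0,0,0,0.01,0,0,0.005],[0,0,0,0.02,0,0,0.005],[0,0,0,0.03,0,0,0.005],[0,0,0,0.04,0,0,0.005],[0,0,0,0.05,0,0,0.005]]

```text
time: 15.95
eef_pos: [0.6049, -0.1426, 0.0397]
tcp_rot: [0.695, 0.719, -0.0, 0.002]
contact_force: [0.5, -5.4, -0.5]
opening: 0.23
```

```bash
python3 go.py .5983 .059 .038 1.9;python3 -c "
from h import *
save('scene','d3',(180,130,340,250))"
```

```text
t 15.95 pos [ 0.6049 -0.1426  0.0397] phi 1.91 F [ 0.5 -5.4 -0.5] op 0.23
shift [2.017e-01 2.000e-04 1.200e-03] turn [0.12 0.16 0.01] dist 0.202
[0.0, 0.0, 0.0, 0.0403, 0.0, 0.0002]
[0.0, 0.1, 0.0, 0.0807, 0.0001, 0.0005]
[0.1, 0.1, 0.0, 0.121, 0.0001, 0.0007]
[0.1, 0.1, 0.0, 0.1614, 0.0001, 0.0009]
[0.1, 0.2, 0.0, 0.2017, 0.0002, 0.0012]
```

View pics/d3.png

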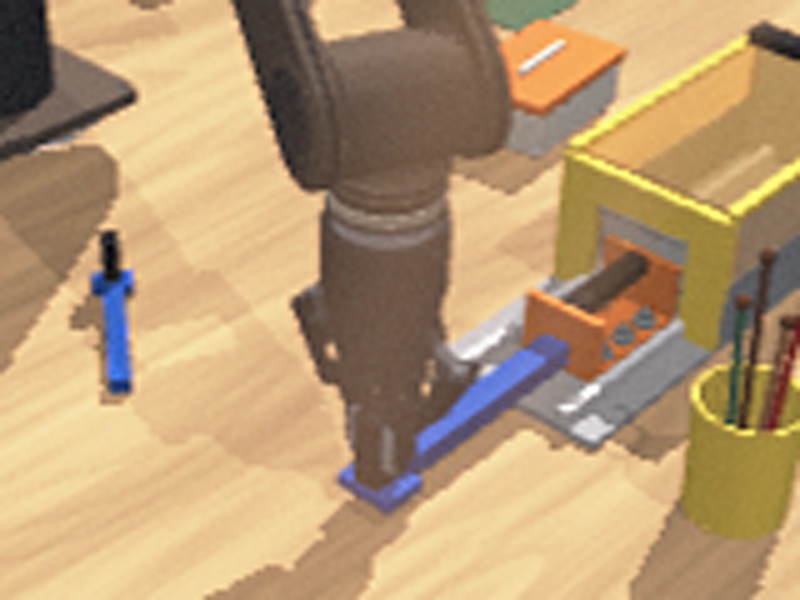

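The caddy is moving squarely and its front has reached the flap (push about 5 N). Continuing.

Emit:
move_arm:
  plan:
    - [[0,0,0,0.01,0,0,0.005],[0,0,0,0.02,0,0.001,0.005],[0,0.1,0,0.03,0,0.001,0.005],[0,0.1,0,0.04,0,0.001,0.005],[0.1,0.1,0,0.05,0,0.001,0.005]]

```text
time: 16.62
eef_pos: [0.6034, -0.0916, 0.039]
tcp_rot: [0.695, 0.719, 0.0, 0.001]
contact_force: [0.1, -3.9, -0.2]
opening: 0.227
```

```bash
python3 go.py .5983 .059 .038 1.9;python3 -c "
from h import *
save('scene','d4',(200,120,360,240))"
```

```text
t 16.625 pos [ 0.6034 -0.0916  0.039 ] phi 1.9 F [ 0.1 -3.9 -0.2] op 0.227
shift [ 1.506e-01 -1.000e-04  9.000e-04] turn [ 0.06  0.04 -0.  ] dist 0.151
[0.0, 0.0, -0.0, 0.0301, -0.0, 0.0002]
[0.0, 0.0, -0.0, 0.0603, -0.0001, 0.0004]
[0.0, 0.0, -0.0, 0.0904, -0.0001, 0.0005]
[0.0, 0.0, -0.0, 0.1205, -0.0001, 0.0007]
[0.1, 0.0, -0.0, 0.1506, -0.0001, 0.0009]
```

View pics/d4.png

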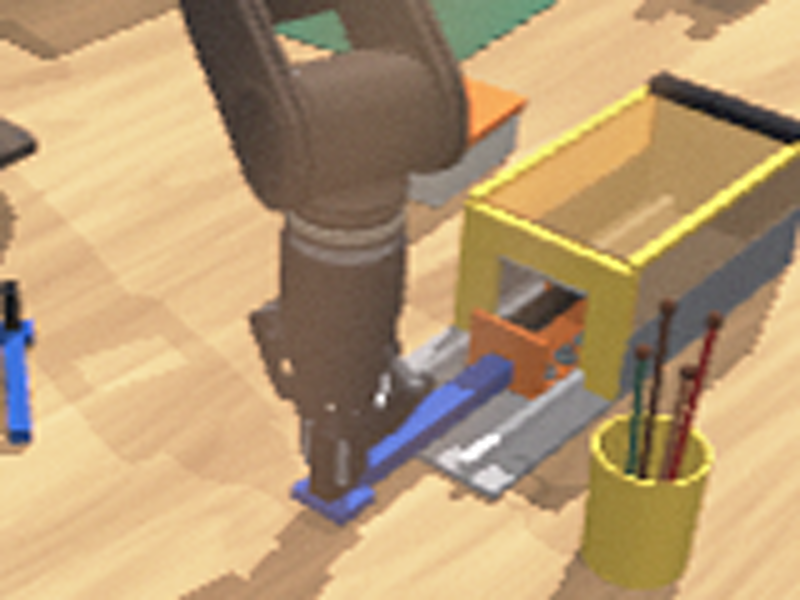

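The caddy enters square, the flap is lifted and the force is steady at 4 N. Continuing.

Emit:
move_arm:
  plan:
    - [[0,0,0,0.01,0,0,0.005],[0,0,0,0.02,0,0.001,0.005],[0,0,0,0.03,0,0.001,0.005],[0,0,0,0.04,0,0.001,0.005],[0,0,0,0.05,0,0.001,0.005]]

```text
time: 17.3
eef_pos: [0.6014, -0.0395, 0.0378]
tcp_rot: [0.695, 0.719, 0.0, -0.0]
contact_force: [-0.6, -5.6, 0.4]
opening: 0.225
```

Emit:
move_arm:
  plan:
    - [[0,0,0,0.01,0,0,0.005],[0,0,0,0.02,0,0,0.005],[0,0,0,0.03,0,0,0.005],[0,0,0,0.04,0,0,0.005],[0,0,0,0.05,0,0,0.005]]

```text
time: 17.92
eef_pos: [0.5995, 0.0113, 0.0378]
tcp_rot: [0.695, 0.719, 0.0, -0.0]
contact_force: [0.8, -3.6, -0.3]
opening: 0.229
```

```bash
python3 go.py .5983 .059 .038 1.9;python3 -c "
from h import *
save('scene','d5',(220,110,380,230));save('top','d6',(90,130,250,230))"
```

```text
t 17.925 pos [0.5995 0.0113 0.0378] phi 1.92 F [ 0.8 -3.6 -0.3] op 0.229
shift [ 0.0477  0.0004 -0.0002] turn [-0.01 -0.07  0.02] dist 0.048
[-0.0, -0.0, 0.0, 0.0095, 0.0001, -0.0]
[-0.0, -0.0, 0.0, 0.0191, 0.0002, -0.0001]
[-0.0, -0.0, 0.0, 0.0286, 0.0002, -0.0001]
[-0.0, -0.1, 0.0, 0.0381, 0.0003, -0.0002]
[-0.0, -0.1, 0.0, 0.0477, 0.0004, -0.0002]
```

View pics/d5.png

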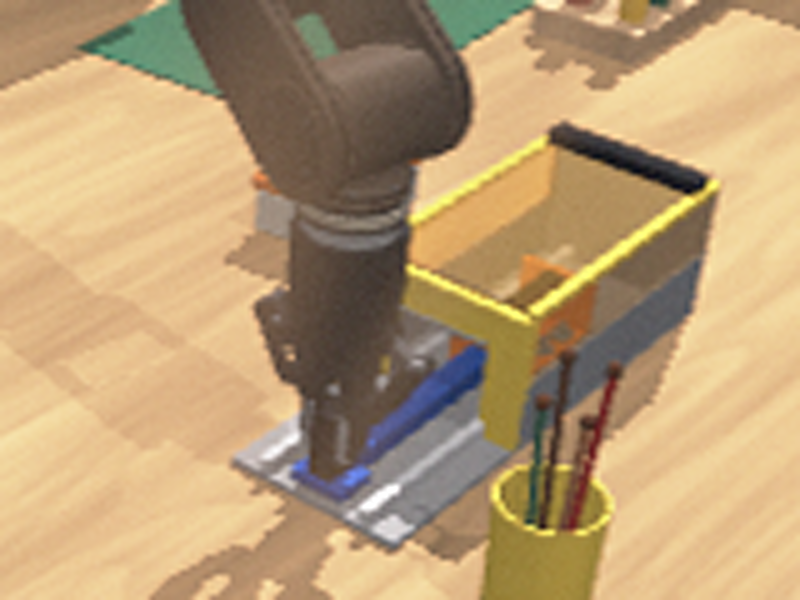

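View pics/d6.png

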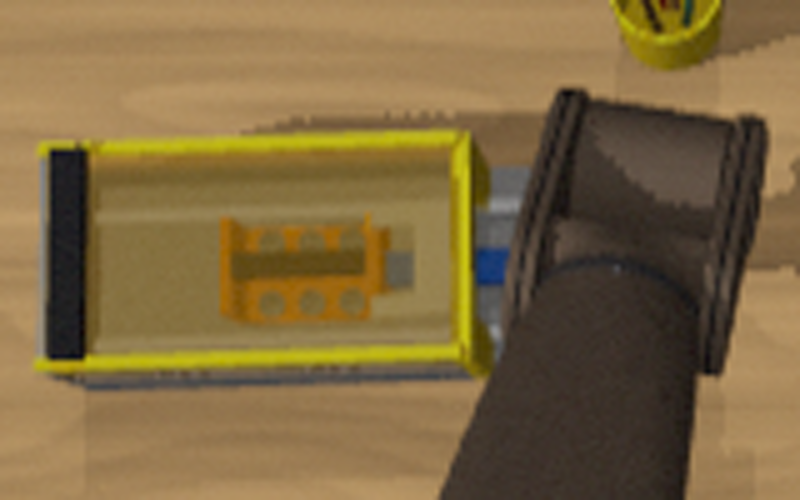

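The caddy goes in straight, with its rear about 57 mm past the doorway. Push 46 mm more, slowing at the end.

Emit:
move_arm:
  plan:
    - [[0,0,0,0.011,0,0,0.005],[0,0,0,0.022,0,0,0.005],[0,0,0,0.033,0,0,0.005],[0,0,0,0.042,0,0,0.005],[0,0,0,0.046,0,0,0.005]]

```text
time: 18.65
eef_pos: [0.5972, 0.0592, 0.0373]
tcp_rot: [0.695, 0.719, 0.0, -0.002]
contact_force: [-0.3, -1.9, -2.2]
opening: 0.228
```

```bash
python3 go.py .5983 .059 .038 1.9;python3 -c "
from h import *
save('scene','d7',(220,110,380,230));save('top','d8',(90,130,250,230))"
```

```text
t 18.65 pos [0.5972 0.0592 0.0373] phi 2.01 F [-0.3 -1.9 -2.2] op 0.228
shift [-0.0003  0.0011 -0.0007] turn [-0.09 -0.16  0.11] dist 0.001
[-0.0, -0.0, 0.0, -0.0001, 0.0002, -0.0001]
[-0.0, -0.1, 0.0, -0.0001, 0.0004, -0.0003]
[-0.1, -0.1, 0.1, -0.0002, 0.0007, -0.0004]
[-0.1, -0.1, 0.1, -0.0002, 0.0009, -0.0006]
[-0.1, -0.2, 0.1, -0.0003, 0.0011, -0.0007]
```

View pics/d7.png

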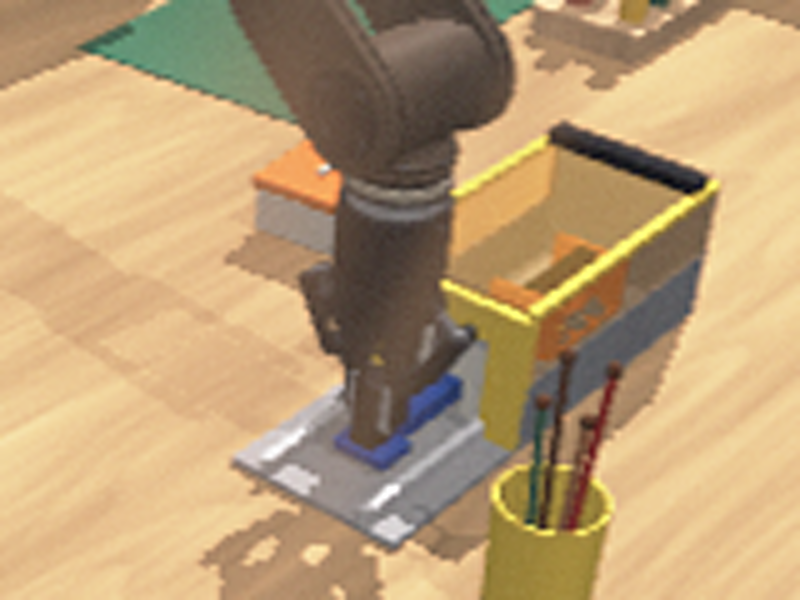

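View pics/d8.png

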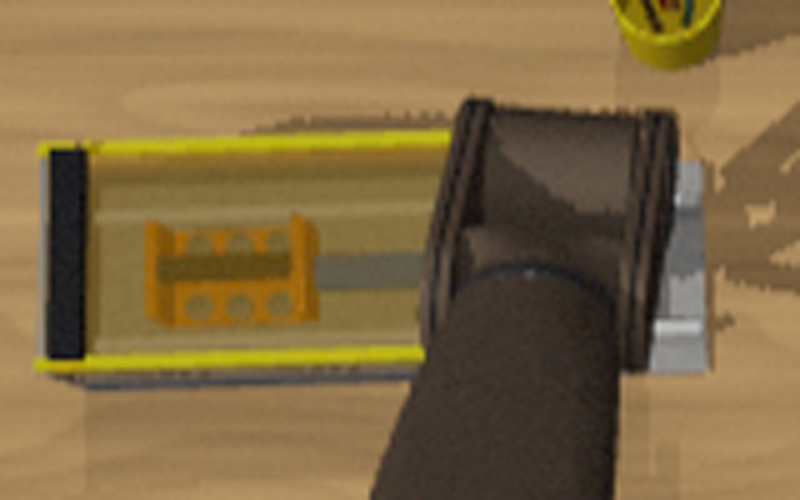

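The caddy is wholly inside (rear about 105 mm in) and the flap has dropped over the stick. I draw the stick straight back.

Emit:
move_arm:
  plan:
    - [[0,0,0,-0.015,0,0,0.005],[0,0,0,-0.035,0,0,0.005],[0,0,0,-0.06,0,0,0.005],[0,0,0,-0.085,0,0,0.005],[0,0,0,-0.105,0,0,0.005]]

```text
time: 19.38
eef_pos: [0.6009, -0.0483, 0.0371]
tcp_rot: [0.696, 0.719, 0.001, -0.002]
contact_force: [0.4, -1.0, -1.3]
opening: 0.227
```

```bash
python3 go.py .607 -.2 .038 1.9; python3 -c "
from h import *
save('scene','e1',(220,110,380,230))"
```

```text
t 19.375 pos [ 0.6009 -0.0483  0.0371] phi 1.86 F [ 0.4 -1.  -1.3] op 0.227
shift [-0.1518  0.0012 -0.0014] turn [-0.07 -0.19 -0.04] dist 0.152
[-0.0, -0.0, -0.0, -0.0304, 0.0002, -0.0003]
[-0.0, -0.1, -0.0, -0.0607, 0.0005, -0.0006]
[-0.0, -0.1, -0.0, -0.0911, 0.0007, -0.0009]
[-0.1, -0.2, -0.0, -0.1215, 0.0009, -0.0011]
[-0.1, -0.2, -0.0, -0.1518, 0.0012, -0.0014]
```

View pics/e1.png

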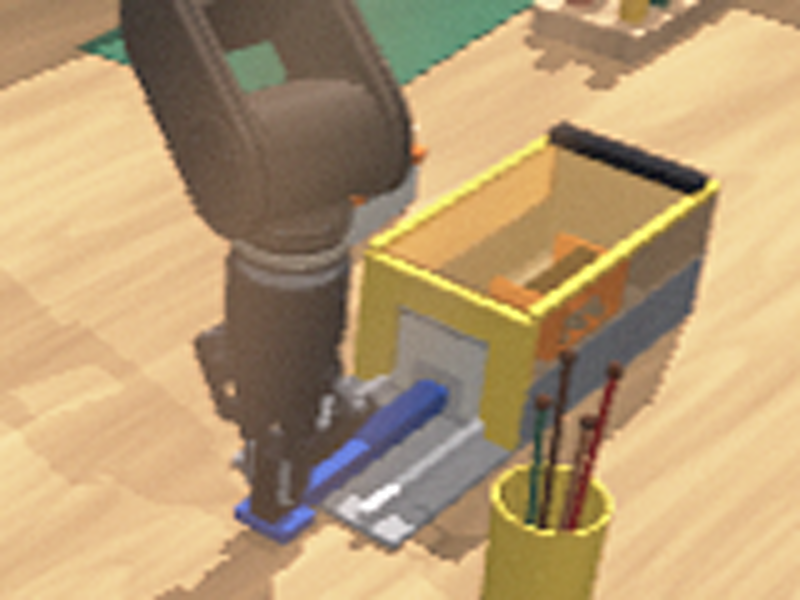

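Emit:
move_arm:
  plan:
    - [[0,0,0,-0.02,0,0,0.005],[0,0,0,-0.05,0,0,0.005],[0,0,0,-0.085,0.001,-0.001,0.005],[0,0,0,-0.12,0.001,-0.001,0.005],[0,0,0,-0.152,0.001,-0.001,0.005]]

```text
time: 20.05
eef_pos: [0.6069, -0.2038, 0.0379]
tcp_rot: [0.696, 0.718, 0.001, -0.001]
contact_force: [-0.5, 0.1, -2.3]
opening: 0.225
```

```bash
python3 go.py .5 -.25 .038 1.9
```

```text
t 20.05 pos [ 0.6069 -0.2038  0.0379] phi 1.77 F [-0.5  0.1 -2.3] op 0.225
shift [-4.290e-02 -1.082e-01 -1.000e-04] turn [-0.03 -0.11 -0.13] dist 0.116
[-0.0, -0.0, -0.0, -0.0086, -0.0216, -0.0]
[-0.0, -0.0, -0.1, -0.0171, -0.0433, -0.0001]
[-0.0, -0.1, -0.1, -0.0257, -0.0649, -0.0001]
[-0.0, -0.1, -0.1, -0.0343, -0.0866, -0.0001]
[-0.0, -0.1, -0.1, -0.0429, -0.1082, -0.0001]
```

Emit:
move_arm:
  plan:
    - [[0,0,0,-0.015,-0.015,0,0.005],[0,0,0,-0.025,-0.04,0,0.005],[0,0,0,-0.033,-0.07,0,0.005],[0,-0.1,0,-0.039,-0.095,0,0.005],[0,-0.1,0,-0.043,-0.108,0,0.005]]

```text
time: 20.68
eef_pos: [0.4983, -0.2497, 0.0375]
tcp_rot: [0.696, 0.718, -0.0, -0.001]
contact_force: [1.3, -0.2, -1.4]
opening: 0.229
```

```bash
python3 go.py .5 -.25 .026 1.9; python3 -c "
from h import *
save('scene','e2',(150,110,350,260))"
```

```text
t 20.675 pos [ 0.4983 -0.2497  0.0375] phi 1.73 F [ 1.3 -0.2 -1.4] op 0.229
shift [-0.0004  0.0018  0.0115] turn [-0.09 -0.08 -0.17] dist 0.012
[-0.0, -0.0, -0.0, -0.0001, 0.0004, 0.0023]
[-0.0, -0.0, -0.1, -0.0001, 0.0007, 0.0046]
[-0.1, -0.0, -0.1, -0.0002, 0.0011, 0.0069]
[-0.1, -0.1, -0.1, -0.0003, 0.0014, 0.0092]
[-0.1, -0.1, -0.2, -0.0004, 0.0018, 0.0115]
```

View pics/e2.png

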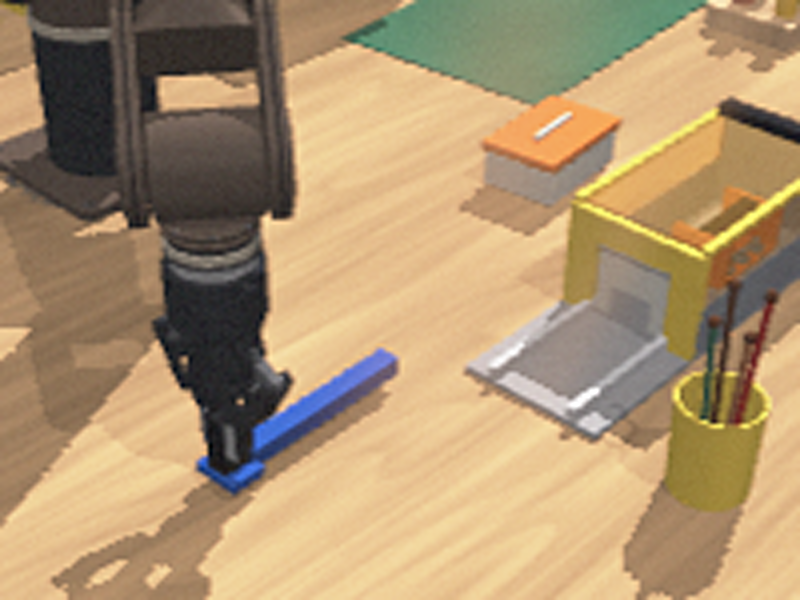

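The flap is shut, the caddy is inside and the stick is clear of the lane. Lowering it.

Emit:
move_arm:
  plan:
    - [[0,0,0,0,0,0.004,0.005],[0,0,0,0,0,0.007,0.005],[0,0,0,0,0,0.009,0.005],[0,0,0,0,0,0.011,0.005],[0,0,0,0,0,0.012,0.005]]

```text
time: 21.35
eef_pos: [0.4978, -0.2499, 0.0255]
tcp_rot: [0.696, 0.718, -0.0, -0.002]
contact_force: [-1.9, 2.1, 3.2]
opening: 0.225
```

```bash
python3 go.py .5 -.25 .026 1.9
```

```text
t 21.35 pos [ 0.4978 -0.2499  0.0255] phi 1.75 F [-1.9  2.1  3.2] op 0.225
shift [-0.0002  0.0022 -0.0005] turn [-0.17 -0.1  -0.15] dist 0.002
[-0.0, -0.0, -0.0, -0.0, 0.0004, -0.0001]
[-0.1, -0.0, -0.1, -0.0001, 0.0009, -0.0002]
[-0.1, -0.1, -0.1, -0.0001, 0.0013, -0.0003]
[-0.1, -0.1, -0.1, -0.0002, 0.0018, -0.0004]
[-0.2, -0.1, -0.2, -0.0002, 0.0022, -0.0005]
```

On the bench. Release, then rise.

Emit:
move_arm:
  plan:
    - [[0,0,0,0,0,0,0.05],[0,0,0,0,0,0,0.05],[0,0,0,0,0,0,0.05],[0,0,0,0,0,-0.01,0.05],[0,0,0,0,0,-0.03,0.05]]

```text
time: 21.98
eef_pos: [0.4974, -0.2496, 0.0559]
tcp_rot: [0.696, 0.718, -0.001, -0.002]
contact_force: [0.7, 0.6, -0.2]
opening: 0.585
```

Emit:
move_arm:
  plan:
    - [[0,0,0,0,0,-0.03,0.05],[0,0,0,0,0,-0.07,0.05],[0,0,0,-0.03,0,-0.12,0.05],[0,0,0,-0.08,0,-0.15,0.05],[0,0,0,-0.12,0,-0.16,0.05]]

```text
time: 22.6
eef_pos: [0.5029, -0.3725, 0.2215]
tcp_rot: [0.696, 0.718, -0.001, 0.002]
contact_force: [-0.2, 0.2, 0.4]
opening: 0.581
```

```bash
python3 -c "
from h import *
s=get_state();print(s['time'],s['eef_pos'],s['contact_force'])
save('scene','f1',(100,110,400,335));save('top','f2')
Z=dict(brush_pot=0,paint_jar=0,parts_case=0)
for n in Z:
  for c in('top','scene'):
    for r in pinpoint(c,n)[:1]: print(n,c,np.round(onz(c,r['centre'],0)[:2],4))
"
```

```text
22.6 [ 0.50292563 -0.37254307  0.22147701] [-0.19527661  0.18782188  0.39276675]
brush_pot top [0.7636 0.0022]
brush_pot scene [ 0.6688 -0.3944]
paint_jar top [ 0.6778 -0.3985]
paint_jar scene [ 0.6628 -0.3942]
parts_case top [0.3514 0.3142]
parts_case scene [ 0.6707 -0.3954]
```

View pics/f1.png

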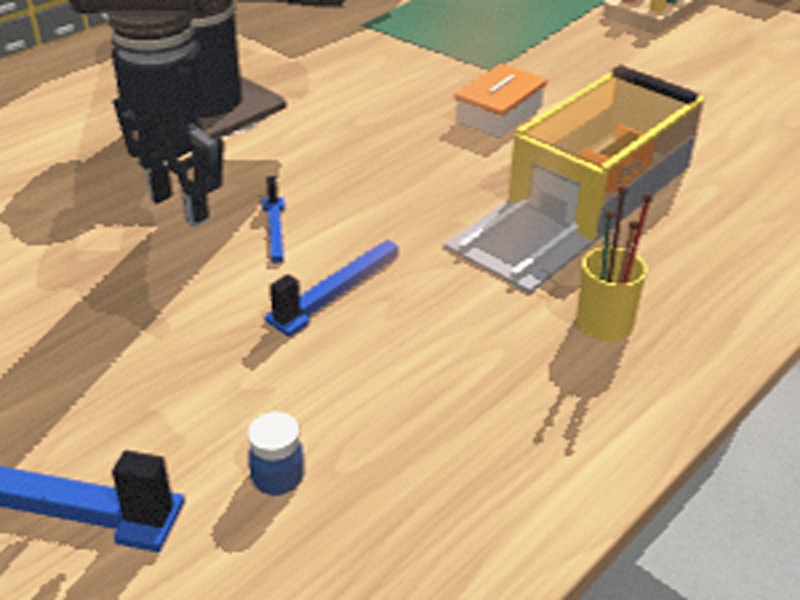

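View pics/f2.png

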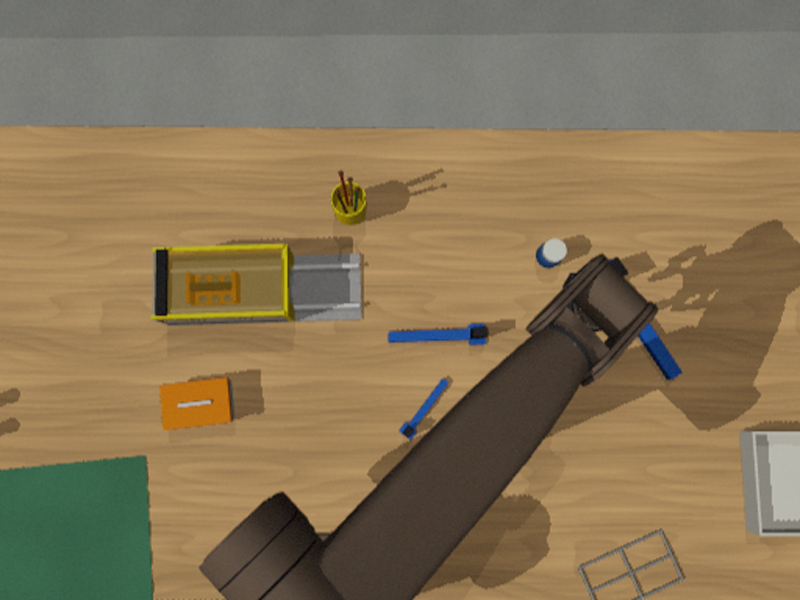

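The final views show the caddy inside and upright, the flap shut, the stick flat at top (437,335), and the pot, jar and case at their original pixels. Handing in.

```bash
python3 -c "
from plant import *
print(get_state()['dq']);print(ticket.sign_off())"
```

```text
[ 0.0008166   0.00247956 -0.00292914 -0.0021475  -0.00341292 -0.00074957]
the job is handed in; nothing more can be done
None
```

The job is done and handed in at about 23 s of the 56 s allowed. I lifted the orange caddy by its bar, set it down between the lane's rails in front of the flap and let go. With the middle-sized blue stick I pushed it through the flap, drew the stick straight back out, and laid it down on the bench.

**Last checks:**
- **Caddy and flap:** in both final pictures the caddy is upright and wholly inside. Its rear is about 105 mm past the doorway, worked out from the arm position rather than measured in the pictures. The flap is shut.
- **Stick:** it lies flat on the bench, well clear of the lane.
- **Bystanders:** the brush pot, paint jar and parts case are where they started in the top picture.
- **Robot:** the gripper is raised with nothing touching it. Push readings stayed below 6 N, and the readings between moves never came near the force limits.

**Disagreements:**
- The last network check in the scene view put the brush pot and parts case at the paint jar's spot. The picture shows both unmoved, so I treated that as a misdetection.
- The networks' other final bystander positions differed from the first by up to about 14 mm, with no shift visible in the pictures.
- The two cameras' fits of the box differed by about 3–4 mm, within the lane's 7 mm clearance each side.

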